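Prop the overhanging board at the mitre saw

ROBOT

A 6-joint arm with a two-finger parallel gripper is mounted at the origin on the work surface. World frame = base frame: x ahead of the robot, y to its left, z up, the work surface at z = 0. Lengths are in mm, angles in rad, forces in N, time in s.
With the tool pointing down it reaches from about 275 to 750 mm from the base axis. Payload 10.2 kg.
Tool frame: the origin (TCP) lies midway between the tips of the shut fingers; the grasp point (between the pads) lies 19 mm behind it; z points along the fingers, y is the direction in which the jaws open and shut (so a half turn about z gives the same grasp; the last joint's range is limited). The gripper opens to 85 mm and grips with 20 to 120 N. Pads are 22 mm wide; open, the fingers measure 114 mm over their backs; the gripper's body (76 mm by 85 mm) begins 54 mm behind the grasp point. The pads swing forward as they close: fully open they stand 13 mm farther back than shut.
Start: joints at [1.057, 0.313, 1.498, -0, 1.331, -0.223], TCP at [150.54, 502.96, 231.294] pointing down, gripper open.
Joint ranges: [-2.94, 2.94], [-0.97, 2.17], [0.19, 2.56], [-1.23, 4.37], [0.02, 3.11], [-2.88, 2.88]. Speed limits (rad/s): [2.39, 2.39, 3.01, 3.14, 3.14, 3.14].

INTERFACE

Orientations are given as a unit quaternion [w, x, y, z].
In Python, from rig import ctrl gives the robot as it stands.
- The arm moves only by the tool carry_out, never from a script. Its argument "plan" is a list of rows, each a list of 3 entries, a list of its own where there are three numbers: the finger opening in mm, from 0 to 85.4, then the shift along the tool's x, y, z in mm, then the turn, a rotation vector about the tool's x, y, z in units of 6 degrees (1.0 is 6 degrees). In form: [[grip, [x, y, z], [ax, ay, az]], ...]. A call has 1 to 20 rows; each row shifts and turns the commanded pose from where the row before left it, along the tool's axes as they then stand; what a row does not reach is not made up. A row lasts 1/12 s, in which the tool goes at most 41.7 mm and 7.16 degrees, less where a joint would pass 70% of its speed; a pose out of reach is approached as far as the arm can. A call with a gripper value outside its range is refused whole. The fingers move at their own pace and stop on an object; "grip_force" is the grip in N (left out, the last holds). Time passes only in rows, so rows that do not move let the fingers close. It gives the time, the measured TCP pose, the force and the opening at its end, in the units of the state.
- ctrl.sense(): the state, without advancing time (a new reading comes with each control period).
- ctrl.capture(name): name is "scene" or "top" or "wrist"; returns a dict with "color" (384x512x3 uint8, blue, green, red), "range_z" (384x512 float32, mm along the optical axis (not along the pixel's ray), 0 where there is no reading), "fx", "fy", "cx", "cy" (pixels), "cam_to_world" (4x4, takes a point from camera to world coordinates); the wrist camera has in their place "tool_from_camera" (4x4, takes a point from camera to tool coordinates, whose origin is the TCP and whose axes are the flange's). Camera axes: x right, y up, looking along -z (the intrinsics and any distortion apply to the point x, -y, -z); pixel columns grow to the right and rows downward; lengths in mm; the calibration is good to about 2 mm. A picture is of the moment at which its call begins: read the wrist's pose just before it.
- ctrl.finish_job(): hands the job in, once; it reports no verdict.
The state is a dict: "time_s": time; "joints": joint angles; "dq": joint speeds; "tau": joint torques, N m; "eef_pos": TCP position; "ee_rot": TCP orientation; "force": force on the tool from outside, world axes, zero at the start; "wrist_torque": the same for the moment, N m; "grip_width": opening from 0.0 (shut) to 1.0 (fully open).
Only numpy, scipy, OpenCV 4.12 (cv2) and the standard library are available. Lean on these libraries where they do the work, as an engineer would, in place of code of your own. Each camera call takes 0.05 s, during which the arm holds its last target.

TASK

Prop up the free end of the board that sticks out of the mitre saw: stack the three offcut blocks beneath it at the prop spot, largest at the bottom and smallest on top, each centred squarely on the one below and lying crosswise to the board. Then slide the wooden wedge, thin end first, from the robot's side between the top block and the board until you feel it bind and it has raised the board a little, about 2 mm (no more than 4), let go and leave it holding there. Leave the other things on the table alone.

Things in the scene. Friction and masses are not known exactly. Their poses are not given: they have to be found in the camera images.
- spot (a point): the prop spot: point on the table top plumb below the board's centre line, 50 mm short of its free end. Own y runs along the board towards the saw, own x points crosswise, away from the robot. Above it the board's underside is about 117 mm up, about 12 mm above a stack of three blocks; the real height differs by up to 3 mm each time and must be felt.
- bed_end (a point): where the board leaves the saw bed, 117 mm above the table, same axes as the spot. The board is a softwood stud on edge, 45 mm wide (own x -22.5 to +22.5 mm), 90 mm high; it runs from here 400 mm along own -y to its free end. The spot lies at own y = -350 mm.
- board (a joint): springy give of the board about its clamp at bed_end: 0 = hanging free, positive = free end raised (0.01 rad raises it 3.5 mm at the spot), which takes about 2 N per mm there. How far it droops when hanging free is not in this reading. The wedge has taken it up well between 0.0025 and 0.014 rad.
- block_large: largest plain softwood offcut block, 180 mm (own x) x 68 mm (own y) x 35 mm (z), lying flat; origin at the centre of its underside; looks the same turned by half a turn
- block_medium: middle plain softwood offcut block, 150 mm (own x) x 54 mm (own y) x 35 mm (z), lying flat; origin at the centre of its underside; looks the same turned by half a turn
- block_small: smallest plain softwood offcut block, 120 mm (own x) x 40 mm (own y) x 35 mm (z), lying flat; origin at the centre of its underside; looks the same turned by half a turn
- shim: wooden wedge, 142 mm long (own x), 30 mm wide (own y), flat underside; origin at the centre of its underside. Thin end at own x = +71 mm, 4 mm thick; the top rises evenly to 19 mm thick at own x = -19 mm (1 in 6), then stays 19 mm thick to the tail at own x = -71 mm, which serves as the grip. Wood on wood, it stays where it is jammed.
- can: bystander: ribbed steel can with a white lid, 104 mm across, 132 mm high; origin at the centre of its underside
- pliers: bystander: pliers lying flat, about 160 mm long; origin at the centre of its underside
- pencil: bystander: flat carpenter's pencil, 130 mm long, 8 mm high; origin at the centre of its underside
- mitred_offcut: bystander: short waste piece with a pointed end, 70 x 40 x 35 mm, not part of the stack; origin at the centre of its underside
- tape_measure: bystander: tape measure, 70 x 38 x 54 mm; origin at the centre of its underside
- glue: bystander: white bottle, 56 mm across, 150 mm high; origin at the centre of its underside
Things that resemble listed ones, but are neither listed nor needed, are in the scene too. Leave any green or yellow look-alike of the block_large alone.

How it is judged (in metres and radians):
On the way, in this order (a step that is already met when the one before it is completed fails the run):
1. the largest block lies on the table at the prop spot, crosswise under the board, released (x of block_large in the frame of spot between -0.022 and 0.022 m and y of block_large in the frame of spot between -0.028 and 0.028 m and angle between the x axis of block_large and the x axis of spot, either way round below 0.12 rad and height (world z) of block_large below 0.004 m and angle between block_large's own z axis and vertical below 0.05 rad and linear speed of block_large below 0.02 m/s and contact force between block_large and the fingers below 0.1 N), for 0.2 s.
2. the middle block lies wholly on the largest, released (x of block_large in the frame of spot between -0.022 and 0.022 m and y of block_large in the frame of spot between -0.028 and 0.028 m and angle between the x axis of block_large and the x axis of spot, either way round below 0.12 rad and height (world z) of block_large below 0.004 m and angle between each of block_large, block_medium's own z axis and vertical below 0.05 rad and x of block_medium in the frame of block_large between -0.015 and 0.015 m and y of block_medium in the frame of block_large between -0.007 and 0.007 m and angle between the x axis of block_medium and the x axis of block_large, either way round below 0.1 rad and z of block_medium in the frame of block_large between 0.032 and 0.039 m and linear speed of block_medium below 0.02 m/s and contact force between block_medium and the fingers below 0.1 N), for 0.2 s.
3. the smallest block lies wholly on the middle one, released (x of block_large in the frame of spot between -0.022 and 0.022 m and y of block_large in the frame of spot between -0.028 and 0.028 m and angle between the x axis of block_large and the x axis of spot, either way round below 0.12 rad and height (world z) of block_large below 0.004 m and angle between each of block_large, block_medium, block_small's own z axis and vertical below 0.05 rad and x of block_medium in the frame of block_large between -0.015 and 0.015 m and y of block_medium in the frame of block_large between -0.007 and 0.007 m and angle between the x axis of block_medium and the x axis of block_large, either way round below 0.1 rad and z of block_medium in the frame of block_large between 0.032 and 0.039 m and x of block_small in the frame of block_medium between -0.015 and 0.015 m and y of block_small in the frame of block_medium between -0.007 and 0.007 m and angle between the x axis of block_small and the x axis of block_medium, either way round below 0.1 rad and z of block_small in the frame of block_medium between 0.032 and 0.039 m and linear speed of block_small below 0.02 m/s and contact force between block_small and the fingers below 0.1 N), for 0.2 s.
At the end, for the whole second after the job is handed in: Largest block at the spot (22 mm crosswise, 28 mm along the board, 0.12 rad); each next block centred on it (15 mm lengthwise, 7 mm sideways, 0.1 rad); wedge flat on the smallest (18 mm, 0.25 rad of its line), board held raised 0.0025-0.014 rad; all released, at rest (x of block_large in the frame of spot between -0.022 and 0.022 m and y of block_large in the frame of spot between -0.028 and 0.028 m and angle between the x axis of block_large and the x axis of spot, either way round below 0.12 rad and height (world z) of block_large below 0.004 m and angle between each of block_large, block_medium, block_small's own z axis and vertical below 0.05 rad and x of block_medium in the frame of block_large between -0.015 and 0.015 m and y of block_medium in the frame of block_large between -0.007 and 0.007 m and angle between the x axis of block_medium and the x axis of block_large, either way round below 0.1 rad and z of block_medium in the frame of block_large between 0.032 and 0.039 m and x of block_small in the frame of block_medium between -0.015 and 0.015 m and y of block_small in the frame of block_medium between -0.007 and 0.007 m and angle between the x axis of block_small and the x axis of block_medium, either way round below 0.1 rad and z of block_small in the frame of block_medium between 0.032 and 0.039 m and y of shim in the frame of block_small between -0.018 and 0.018 m and z of shim in the frame of block_small between 0.031 and 0.041 m and angle between the x axis of shim and the x axis of block_small, either way round below 0.25 rad and angle between shim's own z axis and vertical below 0.1 rad and value of joint board between 0.0025 and 0.014 rad and linear speed of each of block_large, block_medium, block_small, shim below 0.02 m/s); the robot touches nothing.
It fails at once if the board is jacked up by more than 0.022 rad (value of joint board above 0.022 rad).
It fails at once if a bystander is moved by more than 30 mm (distance of any of can, pliers, pencil, mitred_offcut, tape_measure, glue from where it was at the start of the episode above 0.03 m).
It also fails if it takes over 72 s, if anything falls off the work surface, if the arm or the gripper's body presses on something with over 40 N, if the wrist force passes 120 N, or if a joint passes its speed limit or range.

## Working session

There is one attempt and no reset: what is moved stays moved. The work goes in short steps, Python scripts to look and compute and a tool call to move; the robot and the scene stay as the last step left them, time stands still between calls to the robot, and variables do not carry over. Pictures are saved under pics/ and viewed, and the job is handed in when it is done.

Besides the shell and the picture viewer there is one more tool, called after "Call:" as name(argument=value, ...), one argument or row to a line, values as JSON. carry_out: Moves the arm, as the interface text tells. Its arguments: {"type":"object","properties":{"plan":{"type":"array"},"grip_force":{"type":"number"}},"required":["plan"]}

```bash
ls; mkdir -p pics; cat > h.py <<'E'
import numpy as np, cv2
from rig import ctrl
def cap(n):
    s=ctrl.sense(); c=ctrl.capture(n); return s,c
def pts(c,T=None):
    r=c["range_z"]; v,u=np.mgrid[0:r.shape[0],0:r.shape[1]]
    x=(u-c["cx"])/c["fx"]*r; y=-(v-c["cy"])/c["fy"]*r
    P=np.stack([x,y,-r,np.ones_like(r)],-1)
    T=c["cam_to_world"] if T is None else T
    P=P@np.array(T).T
    P=P[...,:3]; P[r<=0]=np.nan
    return P
E
python3 - <<'E'
from h import *
s=ctrl.sense(); print(s)
for n in ("scene","top"):
    c=ctrl.capture(n); print({k:v for k,v in c.items() if k not in("color","range_z")})
    np.savez(n+".npz",**c); cv2.imwrite(f"pics/{n}1.png",cv2.resize(c["color"],(800,600)))
E
```

```text
pics
{'time_s': 0.0, 'joints': array([ 1.05661080e+00,  3.13458300e-01,  1.49843120e+00, -1.75122080e-05,
        1.33098246e+00, -2.23378287e-01]), 'dq': array([ 7.57878633e-04, -4.62057801e-05, -2.10844530e-03, -1.28659943e-03,
        1.29340608e-03, -1.79995557e-03]), 'tau': array([-8.97410100e-04, -4.12267578e+01, -2.59746838e+01, -1.98045395e-04,
        4.12456910e-03,  3.64019940e-06]), 'eef_pos': array([150.40932914, 502.73097797, 230.7330368 ]), 'ee_rot': array([-2.22650081e-04,  1.44889712e-01,  9.89447605e-01, -5.99714731e-04]), 'force': array([ 0.09432649,  0.52824602, -0.97616223]), 'wrist_torque': array([-0.01911986, -0.03941406, -0.02577787]), 'grip_width': 0.9987802186457789}
{'fx': 453.96200901860124, 'fy': 453.96200901860124, 'cx': 250.41851720435835, 'cy': 192.15733129583953, 'cam_to_world': array([[ 2.33161778e-01, -6.21589763e-01,  7.47838052e-01,
         1.67876521e+03],
       [ 9.72377752e-01,  1.57587116e-01, -1.72185391e-01,
        -3.72881568e+02],
       [-1.08209658e-02,  7.67328135e-01,  6.41163349e-01,
         1.09764438e+03],
       [ 0.00000000e+00,  0.00000000e+00,  0.00000000e+00,
         1.00000000e+00]])}
{'fx': 415.60013532745205, 'fy': 415.60013532745205, 'cx': 255.79273773059055, 'cy': 195.58141539023634, 'cam_to_world': array([[-2.75625671e-02,  9.88171881e-01, -1.50853033e-01,
         3.25868680e+02],
       [-9.99253410e-01, -3.13240061e-02, -2.26148110e-02,
        -1.04933118e+02],
       [-2.70726417e-02,  1.50117085e-01,  9.88297492e-01,
         1.36967184e+03],
       [ 0.00000000e+00,  0.00000000e+00,  0.00000000e+00,
         1.00000000e+00]])}
```

View pics/scene1.png

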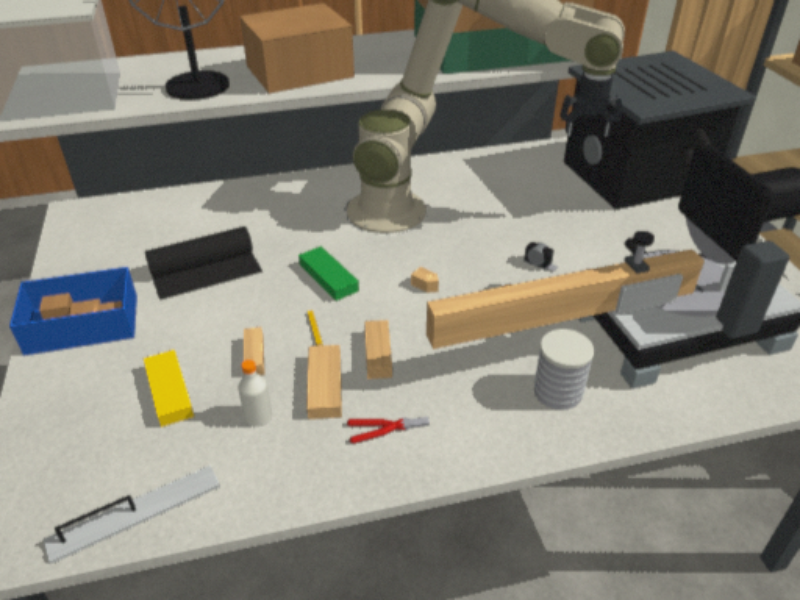

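View pics/top1.png

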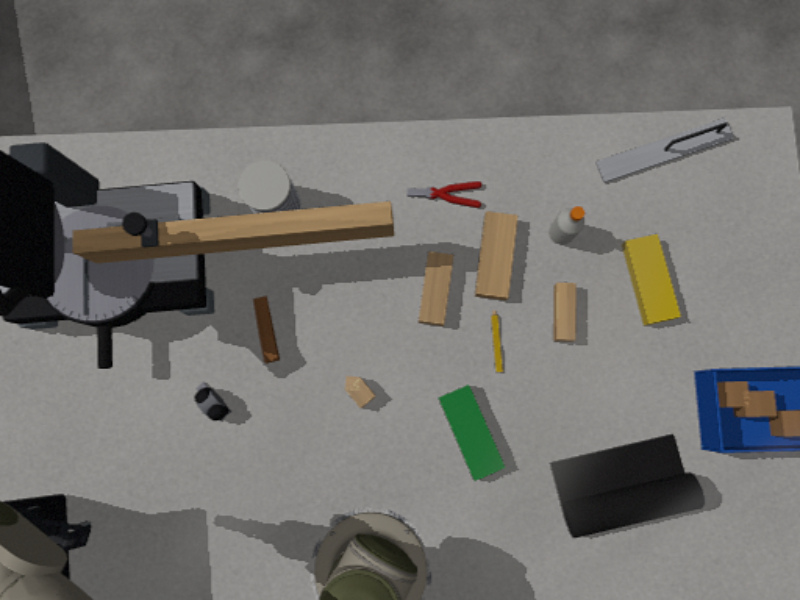

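The top view (800x600) shows the board at (75–393, 202–260) with its free end at (393,220). The plain block candidates are (497,255), (436,288) and (565,312). Green (470,432) and yellow (652,280) are look-alikes to leave alone. The brown wedge is at (266,330), the offcut at (360,390). I'll measure them next.

```bash
cat > m1.py <<'E'
from h import *
import sys
c=dict(np.load("top.npz")); P=pts(c); z=P[...,2]
print("table z med",np.nanmedian(z))
S=0.64
for name,(u,v),lo,hi in [("L",(497,255),22,48),("M",(436,288),22,48),("S",(565,312),22,48),("wedge",(266,330),3,30),("mitred",(360,390),22,48)]:
    u=int(u*S);v=int(v*S)
    m=((z>lo)&(z<hi)).astype(np.uint8)
    if name=="wedge":
        b=c["color"].astype(int); m=(((b[...,2]-b[...,0])>35)&(z<30)).astype(np.uint8)
    n,l=cv2.connectedComponents(m,connectivity=4); k=l[v,u]
    q=P[l==k]; q=q[~np.isnan(q[:,0])]
    r=cv2.minAreaRect(q[:,:2].astype(np.float32))
    print(name,k,len(q),"z",np.percentile(q[:,2],[5,50,95]).round(1),"rect",np.round(r[0],1),np.round(r[1],1),round(r[2],1))
# board top
m=((z>190)&(z<225)).astype(np.uint8)
b=c["color"].astype(int); m&=((b[...,2]-b[...,0])>35).astype(np.uint8)
n,l,st,ce=cv2.connectedComponentsWithStats(m,connectivity=4)
for k in range(1,n):
    if st[k,4]>200:
        q=P[l==k]; r=cv2.minAreaRect(q[:,:2].astype(np.float32)); print("board",st[k],np.percentile(q[:,2],[5,50,95]).round(1),r, cv2.boxPoints(r).round(0).tolist())
        x,y,zz=q.T; 
        for a in range(int(y.min()),int(y.max()),25):
            s=(y>=a)&(y<a+25); print(a,s.sum(),x[s].min().round(1),x[s].max().round(1),np.median(zz[s]).round(1))
im=c["color"][110:290,110:420]; cv2.imwrite("pics/crop1.png",cv2.resize(im,None,fx=2.5,fy=2.5,interpolation=cv2.INTER_CUBIC))
E
python3 m1.py
```

```text
table z med -0.5045938021727352
L 12 1136 z [29.6 34.4 39.1] rect [ 634.  -279.2] [ 68.2 180.9] 80.4
M 18 752 z [30.  34.6 39.4] rect [ 567.1 -149.3] [ 53.7 150.6] 79.9
S 19 490 z [27.7 34.2 38.8] rect [ 508.6 -415.5] [ 41.6 119.4] 85.6
wedge 140 334 z [ 3.5 15.  21.9] rect [493.6 211.9] [140.5  27.3] 12.0
mitred 41 238 z [29.3 34.3 39.1] rect [360.6  18.8] [67.3 39.4] 39.1
board [ 101  129  150   28 2210] [203.3 207.4 211.3] ((666.5177612304688, 151.70538330078125), (46.36723327636719, 437.3800048828125), 3.3067216873168945) [[631.0, 369.0], [656.0, -68.0], [702.0, -65.0], [677.0, 371.0]]
-66 120 656.4 700.1 208.3
-41 135 654.8 698.5 208.3
-16 128 652.8 697.8 208.6
9 126 651.8 696.7 208.0
34 134 649.5 695.7 208.0
59 123 648.4 693.1 207.7
84 133 647.8 690.7 207.8
109 124 646.0 690.4 207.8
134 128 643.2 689.3 207.1
159 125 642.1 687.8 207.0
184 131 641.7 687.1 207.0
209 129 639.8 683.5 207.0
234 121 638.1 683.5 206.4
259 131 636.3 682.5 207.4
284 122 636.9 679.6 206.5
309 127 634.2 678.2 206.6
334 123 632.0 679.0 206.4
359 42 633.6 676.6 206.2
board [ 47 145  43  17 555] [201.7 205.6 209.3] ((647.9642333984375, 466.6839904785156), (44.73149871826172, 126.5528335571289), 3.391458749771118) [[622.0, 529.0], [629.0, 402.0], [674.0, 405.0], [667.0, 531.0]]
402 67 629.7 653.9 205.5
427 114 626.8 669.9 205.9
452 115 627.9 670.2 205.8
477 124 624.3 669.2 205.7
502 124 622.9 667.1 205.3
527 11 628.1 663.5 205.6
```

View pics/crop1.png

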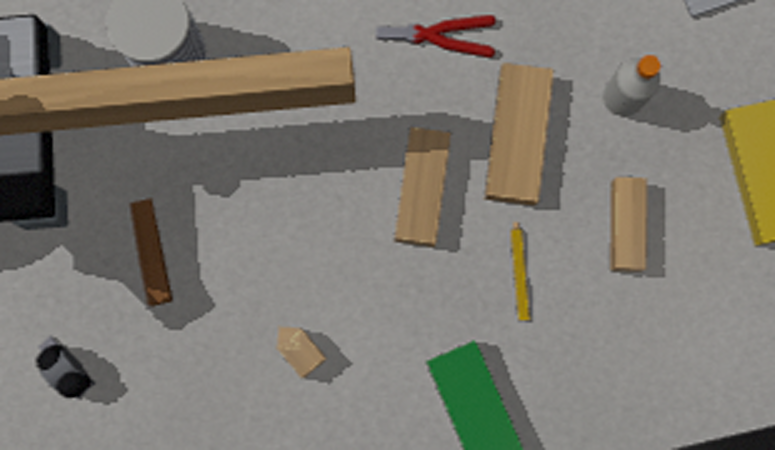

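The plain blocks measure 181x68 (L), 151x54 (M) and 119x42 (S), which matches the description. The green and yellow pieces are painted look-alikes. The wedge is the brown piece, 140 x 27, and its lighter end face sits on the robot side at crop (160,297). Next I'll write a pose helper and check the wedge's thickness profile.

```bash
cat >> h.py <<'E'
from scipy.spatial.transform import Rotation as R
def rot(yaw,tilt):
    a=np.radians(yaw);f=np.radians(tilt)
    u=np.array([np.cos(a),np.sin(a),0]);n=np.array([-u[1],u[0],0]);k=np.array([0,0,1.])
    z=np.sin(f)*u-np.cos(f)*k; y=n; x=np.cross(y,z)
    return np.stack([x,y,z],1)
def cur():
    s=ctrl.sense(); q=s["ee_rot"]; return np.array(s["eef_pos"]),R.from_quat([q[1],q[2],q[3],q[0]]).as_matrix(),s
def back(w):
    sa=(w/2-4.85)/57.15; return 56.95-57.15*np.sqrt(1-sa*sa)
def tcp_for(G,yaw,tilt,w): # TCP for pad centre G at opening w
    return np.array(G,float)+(19+back(w))*rot(yaw,tilt)[:,2]
def turn(yaw,tilt):
    p,M,s=cur(); return np.degrees(R.from_matrix(M.T@rot(yaw,tilt)).as_rotvec())/6
def shifts(way,Rm=None):
    p,M,s=cur(); Rm=M if Rm is None else Rm
    for w in way:
        d=Rm.T@(np.array(w)-p); n=int(np.ceil(np.linalg.norm(d)/40)); print("to",np.round(w,1),"d_tool",d.round(1),"n",n,"per",(d/max(n,1)).round(2)); p=np.array(w,float)
def st():
    p,M,s=cur(); 
    z=M[:,2]; y=M[:,1]
    print("t",round(s["time_s"],2),"p",p.round(1),"yaw",np.degrees(np.arctan2(-y[0],y[1])).round(2),"tilt",np.degrees(np.arcsin(np.hypot(z[0],z[1]))).round(2),"yz",y[2].round(3),"F",np.round(s["force"],1),"T",np.round(s["wrist_torque"],2),"w",round(s["grip_width"]*85.4,1),"j",np.round(s["joints"],2))
SPOT=np.array([676.2,-16.7]); YB=3.3
E
python3 - <<'E'
from h import *
c=dict(np.load("top.npz")); P=pts(c)
b=c["color"].astype(int); z=P[...,2]
m=((b[...,2]-b[...,0])>35)&(z<30)
u=np.array([.978,.208]);n=np.array([-.208,.978])
d=P[...,:2]-np.array([493.6,211.9]); a=d@u; w=d@n
for t in range(-80,81,10):
    s=m&(a>t)&(a<t+10)&(abs(w)<30)
    if s.sum(): print(t,s.sum(),np.nanmedian(z[s]).round(1),w[s].min().round(1),w[s].max().round(1))
st()
Rm=rot(-9.6,45); print("turn",turn(-9.6,45))
L=np.array([634,-279.2]); u=rot(-9.6,0)[:,0]*-1
G=np.array([*(L-79*u[:2]),26]); t=tcp_for(G,-9.6,45,68); print(G,t)
shifts([t+[0,0,140],t+[0,0,40],t],Rm)
E
```

```text
-80 1 27.1 -6.4 -6.4
-70 26 18.0 -12.9 12.1
-60 26 18.2 -12.3 13.6
-50 25 20.1 -13.5 12.3
-40 25 17.4 -13.0 12.6
-30 24 18.3 -11.4 13.6
-20 25 19.0 -13.6 11.7
-10 24 17.1 -12.6 12.2
0 23 14.4 -12.3 10.8
10 22 13.4 -11.1 13.6
20 25 11.0 -12.4 10.7
30 22 9.3 -11.5 13.4
40 23 8.0 -12.8 12.2
50 19 6.8 -11.7 12.5
60 22 4.6 -11.9 13.3
70 2 -0.8 -5.6 8.5
t 0.1 p [150.4 502.8 230.8] yaw -16.66 tilt 0.07 yz -0.001 F [-0.2  1.  -0.1] T [-0.02 -0.05  0.02] w 85.5 j [ 1.06  0.31  1.5  -0.    1.33 -0.22]
turn [-0.47230949 -7.49340527 -1.11176264]
[ 556.10631307 -266.02526901   26.        ] [ 574.78658833 -269.18480107    7.05441142]
to [ 574.8 -269.2  147.1] d_tool [-327.7 -690.4  446.1] n 23 per [-14.25 -30.02  19.4 ]
to [ 574.8 -269.2   47.1] d_tool [70.7  0.  70.7] n 3 per [23.57  0.   23.57]
to [ 574.8 -269.2    7.1] d_tool [28.3  0.  28.3] n 1 per [28.28  0.   28.28]
```

```bash
python3 -c "
from h import *
shifts([[500,-230,200]])"
```

```text
to [ 500 -230  200] d_tool [-545.  -601.7   31.3] n 21 per [-25.95 -28.65   1.49]
```

Call:
carry_out(
  plan=[
    [85,[-26,-28.6,1.5],[0,0,0]],
    [85,[-26,-28.6,1.5],[0,0,0]],
    [85,[-26,-28.6,1.5],[0,0,0]],
    [85,[-26,-28.6,1.5],[0,0,0]],
    [85,[-26,-28.6,1.5],[0,0,0]],
    [85,[-26,-28.6,1.5],[0,0,0]],
    [85,[-26,-28.6,1.5],[0,0,0]],
    [85,[-26,-28.6,1.5],[0,0,0]],
    [85,[-26,-28.6,1.5],[0,0,0]],
    [85,[-26,-28.6,1.5],[0,0,0]],
    [85,[-26,-28.6,1.5],[0,0,0]],
    [85,[-26,-28.6,1.5],[0,0,0]],
    [85,[-26,-28.6,1.5],[0,0,0]],
    [85,[-26,-28.6,1.5],[0,0,0]],
    [85,[-26,-28.6,1.5],[0,0,0]],
    [85,[-26,-28.6,1.5],[0,0,0]],
    [85,[-26,-28.6,1.5],[0,0,0]],
    [85,[-26,-28.6,1.5],[0,0,0]],
    [85,[-26,-28.6,1.5],[0,0,0]],
    [85,[-26,-28.6,1.5],[0,0,0]],
  ],
)

```text
time_s: 1.77
eef_pos: [485.0, -196.0, 200.8]
ee_rot: [-0.0, 0.145, 0.989, 0.0]
force: [-0.5, 0.9, -0.5]
grip_width: 0.998
```

```bash
python3 -c "
from h import *
st();print(turn(-9.6,45)/8)"
```

```text
t 1.77 p [ 485.  -196.   200.8] yaw -16.68 tilt 0.04 yz 0.0 F [-0.5  0.9 -0.5] T [ 0.06 -0.01  0.01] w 85.3 j [-0.61  0.33  1.55  0.    1.26 -1.89]
[-0.05763987 -0.93699815 -0.14002479]
```

Call:
carry_out(
  plan=[
    [85,[0,0,0],[-0.058,-0.937,-0.14]],
    [85,[0,0,0],[-0.058,-0.937,-0.14]],
    [85,[0,0,0],[-0.058,-0.937,-0.14]],
    [85,[0,0,0],[-0.058,-0.937,-0.14]],
    [85,[0,0,0],[-0.058,-0.937,-0.14]],
    [85,[0,0,0],[-0.058,-0.937,-0.14]],
    [85,[0,0,0],[-0.058,-0.937,-0.14]],
    [85,[0,0,0],[-0.058,-0.937,-0.14]],
    [85,[0,0,0],[0,0,0]],
  ],
)

```text
time_s: 2.52
eef_pos: [487.5, -189.8, 206.8]
ee_rot: [0.365, 0.087, 0.926, -0.027]
force: [-0.4, -0.2, 0.4]
grip_width: 0.996
```

```bash
python3 -c "
from h import *
st();print(turn(-9.6,45))
shifts([[575.8,-269.2,100],[574.8,-269.2,50],[574.8,-269.2,7]],rot(-9.6,45))"
```

```text
t 2.52 p [ 487.5 -189.8  206.8] yaw -10.45 tilt 42.96 yz 0.013 F [-0.4 -0.2  0.4] T [0.02 0.24 0.01] w 85.1 j [-0.8   0.05  2.09  0.9   0.55 -2.87]
[-0.00604131 -0.3393159  -0.19060492]
to [ 575.8 -269.2  100. ] d_tool [  4.6 -63.6 146.5] n 4 per [  1.16 -15.89  36.62]
to [ 574.8 -269.2   50. ] d_tool [36.1 -0.2 34.7] n 2 per [18.03 -0.08 17.33]
to [ 574.8 -269.2    7. ] d_tool [30.4  0.  30.4] n 2 per [15.2  0.  15.2]
```

Joint 6 is close to its limit here, so I'll use the equivalent half-turned grasp.

Call:
carry_out(
  plan=[
    [85,[0,-10,0],[0,0,1.15]],
    [85,[0,0,0],[0,0,1.15]],
    [85,[0,0,0],[0,0,1.15]],
    [85,[0,0,0],[0,0,1.15]],
    [85,[0,0,0],[0,0,1.15]],
    [85,[0,0,0],[0,0,1.15]],
    [85,[0,0,0],[0,0,1.15]],
    [85,[0,0,0],[0,0,1.15]],
    [85,[0,0,0],[0,0,1.15]],
    [85,[0,0,0],[0,0,1.15]],
    [85,[0,0,0],[0,0,1.15]],
    [85,[0,0,0],[0,0,1.15]],
    [85,[0,0,0],[0,0,1.15]],
    [85,[0,0,0],[0,0,1.15]],
    [85,[0,0,0],[0,0,1.15]],
    [85,[0,0,0],[0,0,1.15]],
    [85,[0,0,0],[0,0,1.15]],
    [85,[0,0,0],[0,0,1.15]],
    [85,[0,0,0],[0,0,1.15]],
    [85,[0,0,0],[0,0,1.15]],
  ],
)

```text
time_s: 4.18
eef_pos: [486.8, -200.5, 207.5]
ee_rot: [0.158, 0.895, 0.257, 0.328]
force: [-0.3, 0.5, 0.5]
grip_width: 0.989
```

```bash
cat >> h.py <<'E'
_r0=rot
def rot(yaw,tilt): return _r0(yaw,tilt)@np.diag([-1,-1,1.])
def st():
    p,M,s=cur(); 
    z=M[:,2]; y=-M[:,1]
    print("t",round(s["time_s"],2),"p",p.round(1),"yaw",np.degrees(np.arctan2(-y[0],y[1])).round(2),"tilt",np.degrees(np.arcsin(np.hypot(z[0],z[1]))).round(2),"yz",y[2].round(3),"F",np.round(s["force"],1),"T",np.round(s["wrist_torque"],2),"w",round(s["grip_width"]*85.4,1),"j",np.round(s["joints"],2))
E
python3 -c "
from h import *
st();print(turn(-9.6,45))"
```

```text
t 4.18 p [ 486.8 -200.5  207.5] yaw 23.51 tilt 42.69 yz -0.451 F [-0.3  0.5  0.5] T [0.08 0.32 0.  ] w 84.5 j [-0.83  0.06  2.08  0.89  0.56 -0.48]
[-0.13309783  0.36966393  6.93233814]
```

Call:
carry_out(
  plan=[
    [85.4,[0,0,0],[0,0.05,1.15]],
    [85.4,[0,0,0],[0,0.05,1.15]],
    [85.4,[0,0,0],[0,0.05,1.15]],
    [85.4,[0,0,0],[0,0.05,1.15]],
    [85.4,[0,0,0],[0,0.05,1.15]],
    [85.4,[0,0,0],[0,0.05,1.15]],
    [85.4,[0,0,0],[0,0,0]],
  ],
)

```text
time_s: 4.77
eef_pos: [486.8, -200.4, 207.4]
ee_rot: [0.027, 0.923, -0.074, 0.377]
force: [-0.0, 0.3, 0.6]
grip_width: 1.0
```

```bash
python3 -c "
from h import *
st();print(turn(-9.6,45))
shifts([[568,-268.5,100],[574.8,-269.2,50],[574.8,-269.2,7]],rot(-9.6,45))"
```

```text
t 4.77 p [ 486.8 -200.4  207.4] yaw -9.01 tilt 44.37 yz 0.005 F [-0.   0.3  0.6] T [ 0.04  0.32 -0.02] w 85.4 j [-0.84  0.05  2.09  0.97  0.57  0.16]
[-0.10160339  0.10540692  0.03744458]
to [ 568.  -268.5  100. ] d_tool [-11.2  53.6 140.6] n 4 per [-2.81 13.4  35.15]
to [ 574.8 -269.2   50. ] d_tool [-30.5  -0.4  40.2] n 2 per [-15.27  -0.22  20.09]
to [ 574.8 -269.2    7. ] d_tool [-30.4   0.   30.4] n 2 per [-15.2   0.   15.2]
```

Call:
carry_out(
  plan=[
    [85.4,[0,0,0],[-0.1,0.1,0.04]],
    [85.4,[-2.8,13.4,35.1],[0,0,0]],
    [85.4,[-2.8,13.4,35.1],[0,0,0]],
    [85.4,[-2.8,13.4,35.1],[0,0,0]],
    [85.4,[-2.8,13.4,35.1],[0,0,0]],
    [85.4,[-10,-0.2,13.4],[0,0,0]],
    [85.4,[-10,-0.2,13.4],[0,0,0]],
    [85.4,[-10,0,13.4],[0,0,0]],
    [85.4,[0,0,0],[0,0,0]],
    [85.4,[0,0,0],[0,0,0]],
  ],
)

```text
time_s: 5.6
eef_pos: [575.3, -268.9, 50.4]
ee_rot: [0.032, 0.921, -0.076, 0.382]
force: [0.3, -0.0, 0.5]
grip_width: 1.001
```

```bash
python3 -c "
from h import *
st();print(turn(-9.6,45))
shifts([[574.8,-269.2,7]],rot(-9.6,45))
s,c=cap('wrist');print(c['tool_from_camera'],c['fx'],c['cx'],c['cy']);cv2.imwrite('pics/w1.png',c['color'])"
```

```text
t 5.6 p [ 575.3 -268.9   50.4] yaw -9.49 tilt 45.03 yz -0.001 F [ 0.3 -0.   0.5] T [0.02 0.3  0.01] w 85.5 j [-0.8   0.57  1.91  1.63  0.43 -0.54]
[-0.00723613 -0.00454657  0.01931821]
to [ 574.8 -269.2    7. ] d_tool [-31.    0.4  30.4] n 2 per [-15.51   0.19  15.2 ]
[[-4.51500665e-04  9.61612391e-01  2.74411017e-01  7.02387043e+01]
 [ 9.99999867e-01  5.02627738e-04 -1.16002834e-04 -1.05069160e-01]
 [-2.49476351e-04  2.74410928e-01 -9.61612490e-01 -1.42420844e+02]
 [ 0.00000000e+00  0.00000000e+00  0.00000000e+00  1.00000000e+00]] 272.9200819832559 257.71915335103614 195.0308667319281
```

View pics/w1.png

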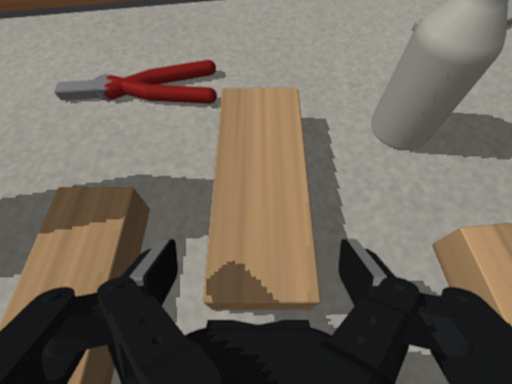

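The picture shows L at (262,200) centred between the fingers, its near end at row 300. M is on the left at (70,250) and clear of the left finger. Now I'll descend and grip.

Call:
carry_out(
  grip_force=80,
  plan=[
    [85.4,[-10.4,0.1,10.1],[0,0,0]],
    [85.4,[-10.3,0.1,10.1],[0,0,0]],
    [85.4,[-10.3,0.1,10.1],[0,0,0]],
    [85.4,[0,0,0],[0,0,0]],
    [60,[0,0,0],[0,0,0]],
    [60,[0,0,0],[0,0,0]],
    [60,[0,0,0],[0,0,0]],
    [60,[0,0,0],[0,0,0]],
    [60,[0,0,0],[0,0,0]],
  ],
)

```text
time_s: 6.4
eef_pos: [575.4, -270.0, 9.4]
ee_rot: [0.033, 0.92, -0.077, 0.383]
force: [-5.0, 0.3, 7.5]
grip_width: 0.779
```

```bash
python3 -c "
from h import *
st();
u=-rot(3.3,0)[:,0]*-1
p,M,s=cur()
print(turn(3.3,45))
"
```

```text
t 6.4 p [ 575.4 -270.     9.4] yaw -9.64 tilt 45.27 yz -0.001 F [-5.   0.3  7.5] T [0.11 0.1  0.04] w 66.5 j [-0.8   0.66  1.92  1.84  0.45 -0.77]
[ 1.53514885 -0.04299872 -1.51520014]
```

Call:
carry_out(
  plan=[
    [60,[4,0,-4],[0,0,0]],
    [60,[10,0,-10],[0,0,0]],
    [60,[11,0,-11],[0,0,0]],
    [60,[11,0,-11],[0,0,0]],
    [60,[0,0,0],[0,0,0]],
  ],
)

```text
time_s: 6.82
eef_pos: [575.6, -270.3, 61.7]
ee_rot: [0.034, 0.92, -0.077, 0.384]
force: [0.7, -0.3, -1.8]
grip_width: 0.78
```

```bash
python3 -c "
from h import *
st();
a=np.radians(3.3);u=np.array([np.cos(a),np.sin(a)])
t=SPOT-59.3*u; print(turn(3.3,45))
shifts([[555,-200,58],[t[0]-5,t[1],58],[*t,58],[*t,9.4]],rot(3.3,45))
s,c=cap('wrist');cv2.imwrite('pics/w2.png',c['color'])"
```

```text
t 6.82 p [ 575.6 -270.3   61.7] yaw -9.64 tilt 45.32 yz -0.003 F [ 0.7 -0.3 -1.8] T [ 0.1   0.77 -0.06] w 66.6 j [-0.8   0.55  1.91  1.59  0.43 -0.5 ]
[ 1.54701851 -0.0505464  -1.50268545]
to [ 555 -200   58] d_tool [-14.3 -71.3  -9. ] n 2 per [ -7.15 -35.67  -4.51]
to [612.  -20.1  58. ] d_tool [  47.6 -176.3   47.6] n 5 per [  9.51 -35.26   9.51]
to [617.  -20.1  58. ] d_tool [3.5 0.3 3.5] n 1 per [3.53 0.29 3.53]
to [617.  -20.1   9.4] d_tool [-34.4   0.   34.4] n 2 per [-17.18   0.    17.18]
```

View pics/w2.png

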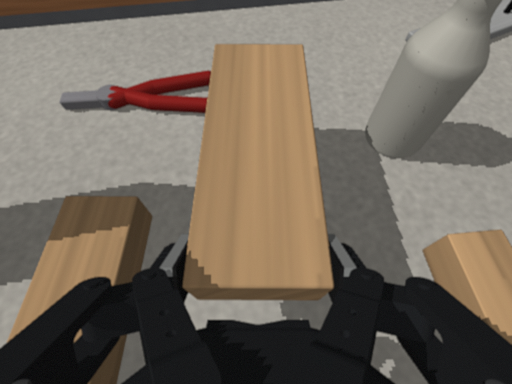

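```bash
cat >> h.py <<'E'
def wcloud(c,p,M):
    T=np.eye(4);T[:3,:3]=M;T[:3,3]=p
    return pts(c,T@np.array(c["tool_from_camera"]))
def wood(c,P,zlo,zhi,xr,yr):
    b=c["color"].astype(int)
    return ((b[...,2]-b[...,0])>35)&(P[...,2]>zlo)&(P[...,2]<zhi)&(P[...,0]>xr[0])&(P[...,0]<xr[1])&(P[...,1]>yr[0])&(P[...,1]<yr[1])
def face(P,m):
    n,l,stt,_=cv2.connectedComponentsWithStats(m.astype(np.uint8),connectivity=4)
    k=1+np.argmax(stt[1:,4]); q=P[l==k]
    A=np.c_[q[:,:2]-q[:,:2].mean(0),np.ones(len(q))]; co=np.linalg.lstsq(A,q[:,2],rcond=None)[0]
    r=cv2.minAreaRect(q[:,:2].astype(np.float32))
    print("n",len(q),"slope x,y",co[:2].round(4),"z",co[2].round(1),"rect",np.round(r[0],1),np.round(r[1],1),round(r[2],1)); return q
E
python3 -c "
from h import *
p,M,s=cur();c=ctrl.capture('wrist');P=wcloud(c,p,M)
face(P,wood(c,P,65,110,(530,800),(-340,-200)))"
```

```text
n 30219 slope x,y [ 0.0054 -0.0003] z 85.4 rect [ 635.6 -280.1] [ 68.1 180.9] 80.1
```

Call:
carry_out(
  plan=[
    [60,[0,0,0],[0.52,-0.02,-0.5]],
    [60,[0,0,0],[0.52,-0.02,-0.5]],
    [60,[0,0,0],[0.51,-0.01,-0.5]],
    [60,[2.5,-15,2.8],[0,0,0]],
    [60,[4.6,-31,4.9],[0,0,0]],
    [60,[4.6,-31,4.9],[0,0,0]],
    [60,[4.6,-31,4.9],[0,0,0]],
    [60,[4.6,-31,4.9],[0,0,0]],
    [60,[4.6,-31,4.9],[0,0,0]],
    [60,[4.6,-31,4.9],[0,0,0]],
    [60,[4.6,-31,4.9],[0,0,0]],
    [60,[2.5,-15,2.8],[0,0,0]],
    [60,[0,0,0],[0,0,0]],
    [60,[0,0,0],[0,0,0]],
  ],
)

```text
time_s: 8.08
eef_pos: [614.5, -19.0, 56.4]
ee_rot: [-0.013, 0.924, 0.026, 0.38]
force: [0.3, -0.3, -2.6]
grip_width: 0.779
```

```bash
python3 -c "
from h import *
st();
a=np.radians(3.3);u=np.array([np.cos(a),np.sin(a)])
t=SPOT-60*u; print(turn(3.3,45))
shifts([[*t,58],[*t,9.4]],rot(3.3,45))
p,M,s=cur();c=ctrl.capture('wrist');P=wcloud(c,p,M)
cv2.imwrite('pics/w3.png',c['color'])
m=wood(c,P,65,110,(550,660),(-70,40));face(P,m)
for x in range(590,660,15):
  s=m&(abs(P[...,0]-x)<5); print(x,P[...,1][s].min(),P[...,1][s].max())
b=wood(c,P,110,230,(600,720),(-100,200)); q=P[b]; print(len(q)); 
for y in range(-70,100,20):
  s=q[abs(q[:,1]-y)<5]; 
  if len(s): print(y,np.percentile(s[:,0],[2,50,98]).round(1),np.percentile(s[:,2],[2,98]).round(1))
"
```

```text
t 8.08 p [614.5 -19.   56.4] yaw 3.36 tilt 44.73 yz 0.005 F [ 0.3 -0.3 -2.6] T [-0.09  0.76  0.04] w 66.5 j [-0.34  0.52  1.99  1.94  0.3  -0.67]
[-0.03809407  0.04459416 -0.02497286]
to [616.3 -20.2  58. ] d_tool [2.3 1.3 0. ] n 1 per [2.35 1.25 0.04]
to [616.3 -20.2   9.4] d_tool [-34.4   0.   34.4] n 2 per [-17.18   0.    17.18]
n 18965 slope x,y [0.0157 0.0061] z 81.7 rect [622.9 -19.1] [75.9 68.9] 1.7
590 -54.22499633021365 13.248747597980675
605 -53.53245377554093 14.87143031343976
620 -52.97618000418632 15.124054766455714
635 -51.67243997919055 15.048868207857431
650 -50.994018361177005 16.100795505856773
43755
-70 [656.5 657.7 658.9] [122.6 162.7]
-50 [655.4 656.6 657.9] [122.9 163. ]
-30 [654.2 655.5 656.8] [122.1 163.1]
-10 [653.1 654.4 655.6] [121.7 163. ]
10 [652.  653.2 654.5] [122.3 163.3]
30 [650.9 652.1 653.3] [122.5 163.3]
50 [649.7 650.9 652.1] [122.  163.4]
70 [648.7 649.8 650.9] [121.3 154.9]
90 [647.7 648.8 649.8] [120.5 132.2]
```

View pics/w3.png

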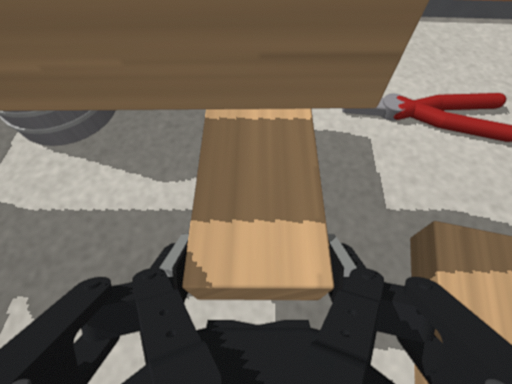

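Call:
carry_out(
  plan=[
    [60,[2.3,1.3,0],[-0.04,0.04,-0.02]],
    [60,[-11,0,11],[0,0,0]],
    [60,[-11,0,11],[0,0,0]],
    [60,[-8,0,8],[0,0,0]],
    [60,[-3,0,3],[0,0,0]],
    [60,[0,0,0],[0,0,0]],
  ],
)

```text
time_s: 8.63
eef_pos: [616.5, -22.0, 11.4]
ee_rot: [-0.011, 0.924, 0.025, 0.382]
force: [-0.4, 0.0, -2.7]
grip_width: 0.781
```

```bash
python3 -c "
from h import *
st()"
```

```text
t 8.63 p [616.5 -22.   11.4] yaw 3.09 tilt 44.99 yz 0.001 F [-0.4  0.  -2.7] T [-0.03  0.83  0.  ] w 66.7 j [-0.34  0.63  1.99  2.24  0.35 -0.98]
```

Down another 1.5 mm, then release, back straight up, and retreat.

Call:
carry_out(
  plan=[
    [60,[-0.8,-1.2,0.8],[0,0,0]],
    [60,[-0.5,0,0.5],[0,0,0]],
    [60,[0,0,0],[0,0,0]],
    [85.4,[0,0,0],[0,0,0]],
    [85.4,[0,0,0],[0,0,0]],
    [85.4,[0,0,0],[0,0,0]],
    [85.4,[0,0,0],[0,0,0]],
    [85.4,[3,0,-6],[0,0,0]],
    [85.4,[6,0,-10],[0,0,0]],
    [85.4,[11,0,-20],[0,0,0]],
    [85.4,[15,0,-30],[0,0,0]],
    [85.4,[15,0,-30],[0,0,0]],
  ],
)

```text
time_s: 9.63
eef_pos: [588.8, -20.9, 101.6]
ee_rot: [-0.012, 0.923, 0.026, 0.384]
force: [-0.5, 0.6, 0.4]
grip_width: 1.003
```

```bash
python3 -c "
from h import *
st()
p,M,s=cur();c=ctrl.capture('wrist');P=wcloud(c,p,M)
cv2.imwrite('pics/w4.png',c['color'])
m=wood(c,P,25,50,(550,760),(-80,60));face(P,m)
for x in range(590,660,15):
  s=m&(abs(P[...,0]-x)<5)
  if s.sum(): print(x,P[...,1][s].min(),P[...,1][s].max())
c=ctrl.capture('top');np.savez('top2.npz',**c);P=pts(c);z=P[...,2]
cv2.imwrite('pics/top2.png',cv2.resize(c['color'],(800,600)))
"
```

```text
t 9.63 p [588.8 -20.9 101.6] yaw 3.28 tilt 45.14 yz 0.002 F [-0.5  0.6  0.4] T [ 0.    0.32 -0.04] w 85.6 j [-0.37  0.38  2.05  1.68  0.3  -0.42]
n 10707 slope x,y [ 0.0029 -0.0002] z 35.1 rect [658.8 -17.6] [144.1  68.1] 2.9
590 -54.99263944094116 13.060169234983245
605 -54.35823116520659 13.370280843769823
620 -53.01084647672231 13.350496386577046
635 -52.44825602012405 14.519271473384695
650 -51.610098990493725 14.427979675561627
```

View pics/w4.png

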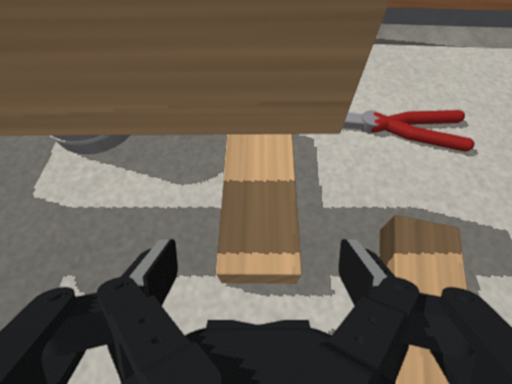

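L is down: centre about (677,-17), yaw 3°, released. M is next, at px (425,290) in the wrist view.

```bash
python3 -c "
from h import *
print(turn(-10.1,45)/3)
shifts([[515,-140,95],[520.3,-141,60],[520.3,-141,11]],rot(-10.1,45))"
```

```text
[-0.52943076 -0.02298877  0.52577381]
to [ 515 -140   95] d_tool [-43.7 130.2 -31. ] n 4 per [-10.94  32.54  -7.74]
to [ 520.3 -141.    60. ] d_tool [-20.9   0.1  28.6] n 1 per [-20.94   0.06  28.56]
to [ 520.3 -141.    11. ] d_tool [-34.6   0.   34.6] n 2 per [-17.32   0.    17.32]
```

Call:
carry_out(
  plan=[
    [85.4,[0,0,0],[-0.53,-0.02,0.53]],
    [85.4,[0,0,0],[-0.53,-0.02,0.53]],
    [85.4,[0,0,0],[-0.53,-0.02,0.53]],
    [85.4,[-8.7,26,-6.2],[0,0,0]],
    [85.4,[-8.7,26,-6.2],[0,0,0]],
    [85.4,[-8.7,26,-6.2],[0,0,0]],
    [85.4,[-8.7,26,-6.2],[0,0,0]],
    [85.4,[-8.7,26,-6.2],[0,0,0]],
    [85.4,[-10.5,0,14.3],[0,0,0]],
    [85.4,[-10.5,0,14.3],[0,0,0]],
    [85.4,[0,0,0],[0,0,0]],
    [85.4,[0,0,0],[0,0,0]],
  ],
)

```text
time_s: 10.73
eef_pos: [526.1, -144.0, 56.6]
ee_rot: [0.025, 0.922, -0.062, 0.382]
force: [-0.3, -0.1, 0.2]
grip_width: 1.004
```

```bash
python3 -c "
from h import *
st()
p,M,s=cur();c=ctrl.capture('wrist');P=wcloud(c,p,M)
cv2.imwrite('pics/w5.png',c['color'])
m=wood(c,P,25,50,(450,660),(-210,-80));face(P,m)
print(turn(-10.1,45))
shifts([[520.3,-141,11]],rot(-10.1,45))
"
```

```text
t 10.73 p [ 526.1 -144.    56.6] yaw -7.68 tilt 45.06 yz 0.001 F [-0.3 -0.1  0.2] T [0.04 0.31 0.03] w 85.7 j [-0.66  0.43  2.19  2.03  0.41 -0.88]
n 14551 slope x,y [-0.0002  0.0006] z 35.2 rect [ 567.2 -150.4] [ 53.9 149.5] 80.1
[-0.29323618 -0.0231977   0.28498915]
to [ 520.3 -141.    11. ] d_tool [-37.5  -1.8  28.2] n 2 per [-18.75  -0.91  14.1 ]
```

View pics/w5.png

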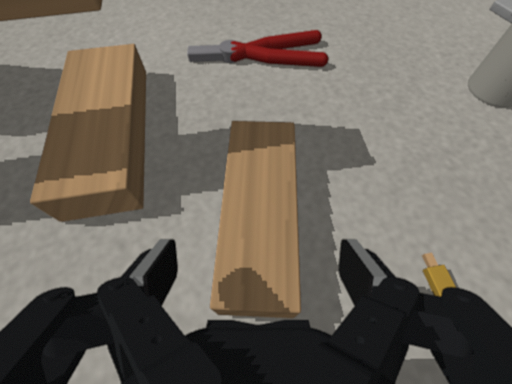

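M sits at (258,215) between the fingers. The yaw came up short because the wrist is near its singularity, so I'll correct that and grip.

Call:
carry_out(
  plan=[
    [85.4,[0,0,0],[-0.15,-0.01,0.15]],
    [85.4,[0,0,0],[-0.14,-0.01,0.14]],
    [85.4,[-12.5,-0.4,9.4],[0,0,0]],
    [85.4,[-12.5,-0.4,9.4],[0,0,0]],
    [85.4,[-12.5,-0.4,9.4],[0,0,0]],
    [85.4,[0,0,0],[0,0,0]],
    [85.4,[0,0,0],[0,0,0]],
  ],
)

```text
time_s: 11.37
eef_pos: [520.4, -141.6, 11.5]
ee_rot: [0.033, 0.92, -0.081, 0.382]
force: [-0.1, 0.3, 0.2]
grip_width: 0.998
```

```bash
python3 -c "
from h import *
st()
print(turn(-10,45))
shifts([[520.4,-141.7,11]],rot(-10,45))
"
```

```text
t 11.37 p [ 520.4 -141.6   11.5] yaw -10.09 tilt 45.05 yz 0.001 F [-0.1  0.3  0.2] T [0.12 0.35 0.01] w 85.3 j [-0.64  0.55  2.21  2.37  0.47 -1.2 ]
[ 0.00613044 -0.00803818 -0.01546389]
to [ 520.4 -141.7   11. ] d_tool [-0.3  0.1  0.4] n 1 per [-0.32  0.14  0.36]
```

Call:
carry_out(
  grip_force=80,
  plan=[
    [45,[0,0,0],[0,0,0]],
    [45,[0,0,0],[0,0,0]],
    [45,[0,0,0],[0,0,0]],
    [45,[0,0,0],[0,0,0]],
    [45,[0,0,0],[0,0,0]],
    [45,[0,0,0],[0,0,0]],
    [45,[4,0,-4],[0,0,0]],
    [45,[10,0,-10],[0,0,0]],
    [45,[11,0,-11],[0,0,0]],
    [45,[11,0,-11],[0,0,0]],
    [45,[0,0,0],[0,0,0]],
    [45,[0,0,0],[0,0,0]],
  ],
)

```text
time_s: 12.37
eef_pos: [520.2, -142.0, 62.5]
ee_rot: [0.034, 0.92, -0.081, 0.382]
force: [0.1, 0.2, -2.9]
grip_width: 0.617
```

```bash
python3 -c "
from h import *
st()
p,M,s=cur();c=ctrl.capture('wrist');P=wcloud(c,p,M)
cv2.imwrite('pics/w6.png',c['color'])
m=wood(c,P,65,110,(450,660),(-210,-80));q=face(P,m)
print(turn(3.1,45))
"
```

```text
t 12.37 p [ 520.2 -142.    62.5] yaw -10.13 tilt 45.11 yz -0.001 F [ 0.1  0.2 -2.9] T [0.11 0.71 0.  ] w 52.7 j [-0.64  0.4   2.21  2.11  0.38 -0.91]
n 20978 slope x,y [0.006  0.0008] z 84.9 rect [ 567.5 -150.2] [ 54.  150.4] 79.8
[ 1.5613535  -0.00381955 -1.55802984]
```

View pics/w6.png

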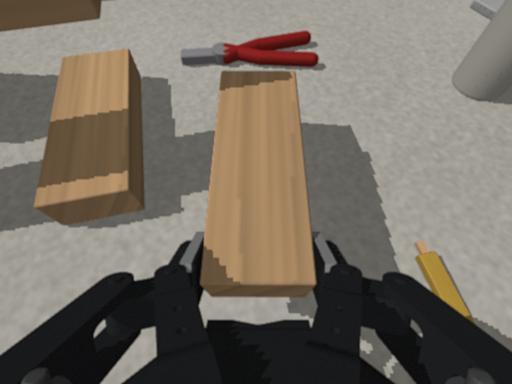

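Call:
carry_out(
  plan=[
    [45,[0,0,0],[0.31,0,-0.31]],
    [45,[0,0,0],[0.31,0,-0.31]],
    [45,[0,0,0],[0.31,0,-0.31]],
    [45,[0,0,0],[0.31,0,-0.31]],
    [45,[0,0,0],[0.31,0,-0.31]],
    [45,[0,0,0],[0,0,0]],
    [45,[0,0,0],[0,0,0]],
  ],
)

```text
time_s: 13.0
eef_pos: [519.8, -142.0, 61.0]
ee_rot: [-0.01, 0.924, 0.023, 0.382]
force: [-0.6, -0.6, -2.4]
grip_width: 0.621
```

```bash
python3 -c "
from h import *
st()
print(turn(3.1,45))
shifts([[628.8,-19.3,62]],rot(3.1,45))
"
```

```text
t 13.0 p [ 519.8 -142.    61. ] yaw 2.91 tilt 44.99 yz 0.001 F [-0.6 -0.6 -2.4] T [-0.    0.71 -0.02] w 53.0 j [-0.74  0.42  2.17  1.69  0.53 -0.75]
[ 0.01537451  0.00158645 -0.02842972]
to [628.8 -19.3  62. ] d_tool [  82.3 -116.7   81. ] n 5 per [ 16.47 -23.33  16.2 ]
```

Call:
carry_out(
  plan=[
    [45,[5,-7.3,5],[0,0,0]],
    [45,[10.3,-14.6,10.1],[0,0,0]],
    [45,[10.3,-14.6,10.1],[0,0,0]],
    [45,[10.3,-14.6,10.1],[0,0,0]],
    [45,[10.3,-14.6,10.1],[0,0,0]],
    [45,[10.3,-14.6,10.1],[0,0,0]],
    [45,[10.3,-14.6,10.1],[0,0,0]],
    [45,[10.3,-14.6,10.1],[0,0,0]],
    [45,[5,-7.3,5],[0,0,0]],
    [45,[0,0,0],[0,0,0]],
    [45,[0,0,0],[0,0,0]],
  ],
)

```text
time_s: 13.92
eef_pos: [628.3, -18.9, 62.3]
ee_rot: [-0.01, 0.924, 0.024, 0.382]
force: [-0.5, -0.1, -3.0]
grip_width: 0.617
```

```bash
python3 -c "
from h import *
st()
print(turn(3.1,45))
shifts([[628.8,-19.3,62],[628.8,-19.3,48],[628.8,-19.3,46.5]],rot(3.1,45))
p,M,s=cur();c=ctrl.capture('wrist');P=wcloud(c,p,M)
cv2.imwrite('pics/w7.png',c['color'])
m=wood(c,P,65,110,(550,760),(-80,60));face(P,m)
m=wood(c,P,25,50,(550,760),(-80,60));face(P,m)
"
```

```text
t 13.92 p [628.3 -18.9  62.3] yaw 3.04 tilt 44.97 yz 0.0 F [-0.5 -0.1 -3. ] T [-0.02  0.72  0.05] w 52.7 j [-0.33  0.53  1.95  1.88  0.28 -0.6 ]
[ 0.00573855  0.00493094 -0.00906958]
to [628.8 -19.3  62. ] d_tool [0.1 0.5 0.6] n 1 per [0.12 0.47 0.56]
to [628.8 -19.3  48. ] d_tool [-9.9  0.   9.9] n 1 per [-9.9  0.   9.9]
to [628.8 -19.3  46.5] d_tool [-1.1  0.   1.1] n 1 per [-1.06  0.    1.06]
n 15438 slope x,y [0.0237 0.0022] z 84.6 rect [643.6 -18.1] [84.5 53.7] 2.9
n 2665 slope x,y [-0.0055  0.    ] z 35.3 rect [598.1 -20.7] [19.8 67.9] 3.5
```

View pics/w7.png

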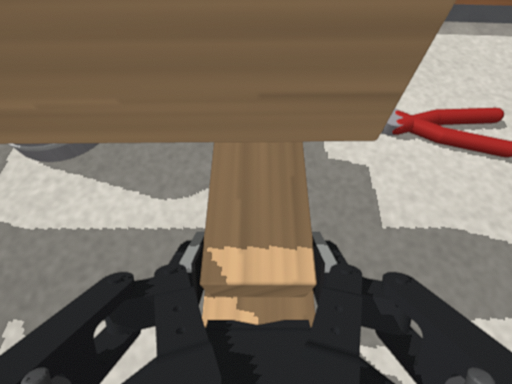

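Call:
carry_out(
  plan=[
    [45,[-4.9,0.4,5.5],[0,0,0]],
    [45,[-4,0,4],[0,0,0]],
    [45,[-1.5,0,1.5],[0,0,0]],
    [45,[0,0,0],[0,0,0]],
    [45,[0,0,0],[0,0,0]],
  ],
)

```text
time_s: 14.38
eef_pos: [629.0, -20.3, 47.9]
ee_rot: [-0.01, 0.923, 0.024, 0.383]
force: [-0.0, -0.3, -2.4]
grip_width: 0.619
```

```bash
python3 -c "
from h import *
st()"
```

```text
t 14.38 p [629.  -20.3  47.9] yaw 2.94 tilt 45.02 yz 0.0 F [-0.  -0.3 -2.4] T [-0.07  0.58 -0.03] w 52.9 j [-0.33  0.56  1.96  2.    0.29 -0.72]
```

Call:
carry_out(
  plan=[
    [45,[-0.5,-0.9,0.5],[0,0,0]],
    [45,[-0.4,0,0.4],[0,0,0]],
    [45,[0,0,0],[0,0,0]],
  ],
)

```text
time_s: 14.63
eef_pos: [629.6, -19.1, 47.4]
ee_rot: [-0.01, 0.923, 0.024, 0.384]
force: [-3.6, -1.9, 5.4]
grip_width: 0.62
```

```bash
python3 -c "
from h import *
st()"
```

```text
t 14.63 p [629.6 -19.1  47.4] yaw 2.98 tilt 45.13 yz -0.0 F [-3.6 -1.9  5.4] T [-0.29  0.18 -0.31] w 53.0 j [-0.32  0.56  1.96  2.01  0.29 -0.73]
```

Contact felt, so release and retreat.

Call:
carry_out(
  plan=[
    [85.4,[0,0,0],[0,0,0]],
    [85.4,[0,0,0],[0,0,0]],
    [85.4,[0,0,0],[0,0,0]],
    [85.4,[0,0,0],[0,0,0]],
    [85.4,[2,0,-6],[0,0,0]],
    [85.4,[6,0,-12],[0,0,0]],
    [85.4,[8,0,-20],[0,0,0]],
    [85.4,[8,0,-30],[0,0,0]],
    [85.4,[8,0,-30],[0,0,0]],
    [85.4,[0,0,0],[0,0,0]],
  ],
)

```text
time_s: 15.47
eef_pos: [585.0, -21.0, 138.1]
ee_rot: [-0.009, 0.923, 0.025, 0.385]
force: [-0.3, -0.4, 1.0]
grip_width: 1.0
```

```bash
python3 -c "
from h import *
st()
p,M,s=cur();c=ctrl.capture('wrist');P=wcloud(c,p,M)
cv2.imwrite('pics/w8.png',c['color'])
m=wood(c,P,60,80,(550,760),(-80,60));face(P,m)
m=wood(c,P,25,50,(550,760),(-80,60));face(P,m)
shifts([[470,-380,101]],rot(-4.4,45));print(turn(-4.4,45))
"
```

```text
t 15.47 p [585.  -21.  138.1] yaw 3.09 tilt 45.29 yz -0.002 F [-0.3 -0.4  1. ] T [-0.02  0.22 -0.03] w 85.4 j [-0.37  0.3   2.04  1.37  0.3  -0.1 ]
n 5513 slope x,y [ 0.0115 -0.0005] z 69.9 rect [646.6 -18. ] [89.9 54. ] 2.9
n 2159 slope x,y [0.0005 0.0015] z 35.7 rect [651.6 -17.9] [129.8  67.9] 2.9
to [ 470 -380  101] d_tool [-87.1 366.7 -36.8] n 10 per [-8.71 36.67 -3.68]
[-0.87289513 -0.04634364  0.88638223]
```

View pics/w8.png

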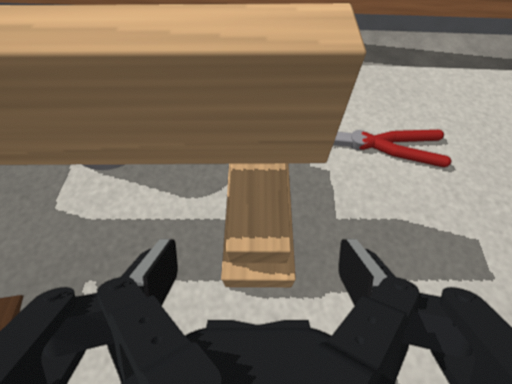

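Call:
carry_out(
  plan=[
    [85.4,[0,0,0],[-0.3,0,0.3]],
    [85.4,[0,0,0],[-0.3,0,0.3]],
    [85.4,[0,0,0],[-0.3,-0.04,0.3]],
    [85.4,[-8.7,36.6,-3.7],[0,0,0]],
    [85.4,[-8.7,36.6,-3.7],[0,0,0]],
    [85.4,[-8.7,36.6,-3.7],[0,0,0]],
    [85.4,[-8.7,36.6,-3.7],[0,0,0]],
    [85.4,[-8.7,36.6,-3.7],[0,0,0]],
    [85.4,[-8.7,36.6,-3.7],[0,0,0]],
    [85.4,[-8.7,36.6,-3.7],[0,0,0]],
    [85.4,[-8.7,36.6,-3.7],[0,0,0]],
    [85.4,[-8.7,36.6,-3.7],[0,0,0]],
    [85.4,[-8.7,36.6,-3.7],[0,0,0]],
    [85.4,[0,0,0],[0,0,0]],
    [85.4,[0,0,0],[0,0,0]],
  ],
)

```text
time_s: 16.77
eef_pos: [468.2, -380.2, 97.8]
ee_rot: [0.015, 0.924, -0.038, 0.381]
force: [0.3, 1.0, -0.0]
grip_width: 1.001
```

```bash
python3 -c "
from h import *
st()
print(turn(-4.4,45))
shifts([[474.4,-412.9,50],[474.4,-412.9,12.8]],rot(-4.4,45))
"
```

```text
t 16.77 p [ 468.2 -380.2   97.8] yaw -4.73 tilt 44.87 yz 0.002 F [ 0.3  1.  -0. ] T [0.06 0.37 0.06] w 85.5 j [-1.15  0.48  1.89  1.18  0.73 -0.41]
[ 0.02741236  0.02235863 -0.04996738]
to [ 474.4 -412.9   50. ] d_tool [-27.6  32.1  40. ] n 2 per [-13.81  16.06  19.98]
to [ 474.4 -412.9   12.8] d_tool [-26.3   0.   26.3] n 1 per [-26.3   0.   26.3]
```

Call:
carry_out(
  plan=[
    [85.4,[-9.2,10.7,13.3],[0.03,0.02,-0.05]],
    [85.4,[-9.2,10.7,13.3],[0,0,0]],
    [85.4,[-9.2,10.7,13.3],[0,0,0]],
    [85.4,[0,0,0],[0,0,0]],
    [85.4,[0,0,0],[0,0,0]],
  ],
)

```text
time_s: 17.18
eef_pos: [475.3, -409.9, 50.5]
ee_rot: [0.013, 0.923, -0.034, 0.382]
force: [-0.4, -0.1, -0.1]
grip_width: 1.003
```

```bash
python3 -c "
from h import *
st()
p,M,s=cur();c=ctrl.capture('wrist');P=wcloud(c,p,M)
cv2.imwrite('pics/w9.png',c['color'])
m=wood(c,P,25,50,(430,600),(-470,-360));face(P,m)
print(turn(-4.4,45))
shifts([[474.4,-412.9,12.8]],rot(-4.4,45))
"
```

```text
t 17.18 p [ 475.3 -409.9   50.5] yaw -4.18 tilt 44.93 yz 0.001 F [-0.4 -0.1 -0.1] T [ 0.04  0.36 -0.02] w 85.7 j [-1.17  0.62  1.82  1.25  0.73 -0.52]
n 9325 slope x,y [-0.0007 -0.0002] z 35.2 rect [ 509.3 -417. ] [ 39.7 119.6] 85.8
[-0.02777941  0.00638248  0.02688611]
to [ 474.4 -412.9   12.8] d_tool [-27.7   3.   26.7] n 1 per [-27.74   2.99  26.75]
```

View pics/w9.png

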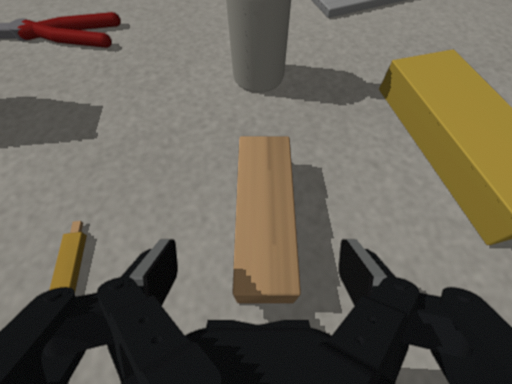

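S is at (265,220), the plain 120x40 block, and centred to within a few mm. The yellow block at (450,140) is clear.

Call:
carry_out(
  grip_force=80,
  plan=[
    [85.4,[-9,1.4,8.8],[0,0,0]],
    [85.4,[-9,1.4,8.8],[0,0,0]],
    [85.4,[-9,1.3,8.8],[0,0,0]],
    [85.4,[0,0,0],[0,0,0]],
    [85.4,[0,0,0],[0,0,0]],
    [30,[0,0,0],[0,0,0]],
    [30,[0,0,0],[0,0,0]],
    [30,[0,0,0],[0,0,0]],
    [30,[0,0,0],[0,0,0]],
    [30,[0,0,0],[0,0,0]],
    [30,[0,0,0],[0,0,0]],
    [30,[0,0,0],[0,0,0]],
    [30,[0,0,0],[0,0,0]],
  ],
)

```text
time_s: 18.32
eef_pos: [474.3, -415.7, 14.4]
ee_rot: [0.015, 0.923, -0.034, 0.383]
force: [-3.3, 2.3, 6.2]
grip_width: 0.452
```

```bash
python3 -c "
from h import *
st()"
```

```text
t 18.32 p [ 474.3 -415.7   14.4] yaw -4.24 tilt 45.03 yz -0.002 F [-3.3  2.3  6.2] T [ 0.19 -0.01  0.15] w 38.6 j [-1.17  0.69  1.81  1.32  0.71 -0.63]
```

Call:
carry_out(
  plan=[
    [30,[4,0,-4],[0,0,0]],
    [30,[12,0,-12],[0,0,0]],
    [30,[15,0,-15],[0,0,0]],
    [30,[18,0,-18],[0,0,0]],
    [30,[0,0,0],[0.2,0,-0.2]],
    [30,[0,0,0],[0.3,0,-0.3]],
    [30,[0,0,0],[0.3,0,-0.3]],
    [30,[0,0,0],[0.1,0,-0.1]],
    [30,[0,0,0],[0,0,0]],
    [30,[0,0,0],[0,0,0]],
  ],
)

```text
time_s: 19.15
eef_pos: [474.0, -415.2, 82.3]
ee_rot: [-0.011, 0.924, 0.027, 0.382]
force: [-0.2, -0.1, -1.2]
grip_width: 0.448
```

```bash
python3 -c "
from h import *
st()
p,M,s=cur();c=ctrl.capture('wrist');P=wcloud(c,p,M)
cv2.imwrite('pics/w10.png',c['color'])
m=wood(c,P,p[2]+15,p[2]+45,(430,600),(-470,-360));face(P,m)
print(turn(3,45))
shifts([[540,-150,89],[642.3,-18.1,89]],rot(3,45))
"
```

```text
t 19.15 p [ 474.  -415.2   82.3] yaw 3.34 tilt 44.93 yz -0.0 F [-0.2 -0.1 -1.2] T [-0.08  0.53  0.07] w 38.3 j [-1.19  0.59  1.74  1.08  0.86 -0.45]
n 12920 slope x,y [-0.0016 -0.0011] z 103.1 rect [ 509.7 -412.6] [120.2  40. ] 3.6
[-0.04155011  0.01215207  0.04257118]
to [ 540 -150   89] d_tool [  61.  -261.3   51.7] n 7 per [  8.72 -37.32   7.39]
to [642.3 -18.1  89. ] d_tool [  77.1 -126.4   77.1] n 5 per [ 15.42 -25.27  15.42]
```

View pics/w10.png

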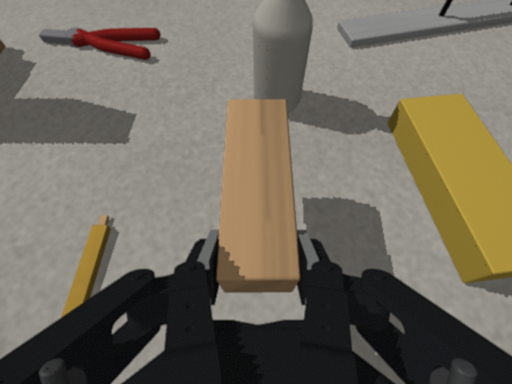

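```bash
python3 -c "
from h import *
shifts([[505,-25.4,89]],rot(3,45))
"
```

```text
to [505.  -25.4  89. ] d_tool [  40.9 -387.5   31.6] n 10 per [  4.09 -38.75   3.16]
```

Call:
carry_out(
  plan=[
    [30,[1.7,-16,1.3],[-0.04,0,0.04]],
    [30,[3.4,-32,2.6],[0,0,0]],
    [30,[3.4,-32,2.6],[0,0,0]],
    [30,[3.4,-32,2.6],[0,0,0]],
    [30,[3.4,-32,2.6],[0,0,0]],
    [30,[3.4,-32,2.6],[0,0,0]],
    [30,[3.4,-32,2.6],[0,0,0]],
    [30,[3.4,-32,2.6],[0,0,0]],
    [30,[3.4,-32,2.6],[0,0,0]],
    [30,[3.4,-32,2.6],[0,0,0]],
    [30,[3.4,-32,2.6],[0,0,0]],
    [30,[3.4,-32,2.6],[0,0,0]],
    [30,[1.7,-18,1.3],[0,0,0]],
    [30,[0,0,0],[0,0,0]],
    [30,[0,0,0],[0,0,0]],
    [30,[0,0,0],[0,0,0]],
  ],
)

```text
time_s: 20.53
eef_pos: [504.3, -27.6, 89.3]
ee_rot: [-0.01, 0.924, 0.025, 0.382]
force: [-0.2, -0.6, -1.9]
grip_width: 0.454
```

```bash
python3 -c "
from h import *
st()
p,M,s=cur();c=ctrl.capture('wrist');P=wcloud(c,p,M)
cv2.imwrite('pics/w11.png',c['color'])
m=wood(c,P,p[2]+10,p[2]+45,(450,640),(-70,30));face(P,m)
m=wood(c,P,60,80,(550,640),(-70,30));face(P,m)
b=wood(c,P,100,230,(640,720),(-100,100)); q=P[b];print(len(q))
for y in (-60,-40,-17,10,50):
  s=q[abs(q[:,1]-y)<5]
  if len(s): print(y,np.percentile(s[:,0],[2,98]).round(1),np.percentile(s[:,2],[0,1,2,98]).round(1))
print(turn(3,45))
shifts([[600,-20.4,88],[640.7,-18.3,87.5]],rot(3,45))
"
```

```text
t 20.53 p [504.3 -27.6  89.3] yaw 3.02 tilt 44.94 yz -0.001 F [-0.2 -0.6 -1.9] T [-0.07  0.54  0.01] w 38.8 j [-0.48  0.28  2.29  1.9   0.39 -0.75]
n 13224 slope x,y [0.0039 0.0006] z 110.0 rect [539.8 -25.3] [119.7  40.2] 3.2
n 93 slope x,y [ 0.1123 -0.9724] z 69.5 rect [620.2   5.9] [39.1  2.7] 1.8
8449
-60 [655.8 658.6] [121.6 121.9 122.1 143.7]
-40 [654.4 657.1] [120.2 121.4 121.6 143.6]
-17 [653.1 656. ] [120.  120.3 120.6 143.6]
10 [651.6 654.5] [120.6 121.2 121.5 144.1]
50 [649.5 652.2] [120.9 121.3 121.5 143.7]
[0.00895685 0.00978973 0.0038502 ]
to [600.  -20.4  88. ] d_tool [67.  -2.6 68.7] n 3 per [22.33 -0.87 22.9 ]
to [640.7 -18.3  87.5] d_tool [28.5  0.  29.2] n 2 per [14.23  0.02 14.59]
```

View pics/w11.png

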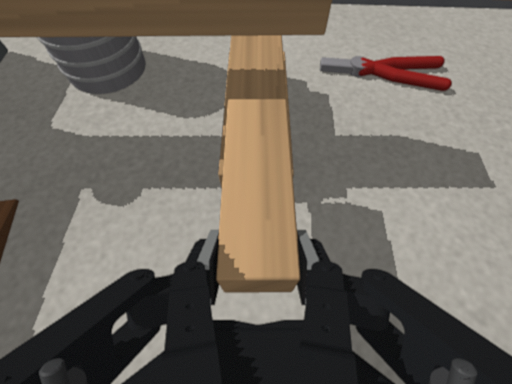

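Call:
carry_out(
  plan=[
    [30,[12,-0.9,12],[0,0,0]],
    [30,[18,-0.9,18.5],[0,0,0]],
    [30,[18,-0.8,18.5],[0,0,0]],
    [30,[18,0,18.5],[0,0,0]],
    [30,[15,0,15],[0,0,0]],
    [30,[10,0,10],[0,0,0]],
    [30,[4.5,0,5.2],[0,0,0]],
    [30,[0,0,0],[0,0,0]],
    [30,[0,0,0],[0,0,0]],
  ],
)

```text
time_s: 21.33
eef_pos: [640.3, -18.3, 87.1]
ee_rot: [-0.01, 0.924, 0.024, 0.382]
force: [0.9, -0.8, -1.1]
grip_width: 0.452
```

```bash
python3 -c "
from h import *
st()
p,M,s=cur();c=ctrl.capture('wrist');P=wcloud(c,p,M)
cv2.imwrite('pics/w12.png',c['color'])
m=wood(c,P,95,114,(590,655),(-70,30));face(P,m)
m=wood(c,P,60,80,(550,640),(-70,30));face(P,m)
m=wood(c,P,25,45,(550,640),(-70,30));face(P,m)
print(turn(3,45))
shifts([[640.7,-18.3,84.8]],rot(3,45))
"
```

```text
t 21.33 p [640.3 -18.3  87.1] yaw 2.98 tilt 44.91 yz -0.001 F [ 0.9 -0.8 -1.1] T [-0.04  0.53  0.07] w 38.6 j [-0.31  0.49  1.91  1.61  0.26 -0.31]
n 6315 slope x,y [0.0504 0.0032] z 107.5 rect [636.  -18.4] [40.  40.2] 3.4
n 2612 slope x,y [0.1532 0.0071] z 70.5 rect [611.5 -19.6] [18.3 53.5] 3.1
n 1 slope x,y [0. 0.] z 44.9 rect [602.5 -19.8] [0. 0.] 0.0
[0.00562537 0.01708979 0.00131882]
to [640.7 -18.3  84.8] d_tool [-1.2  0.2  2.1] n 1 per [-1.16  0.2   2.13]
```

View pics/w12.png

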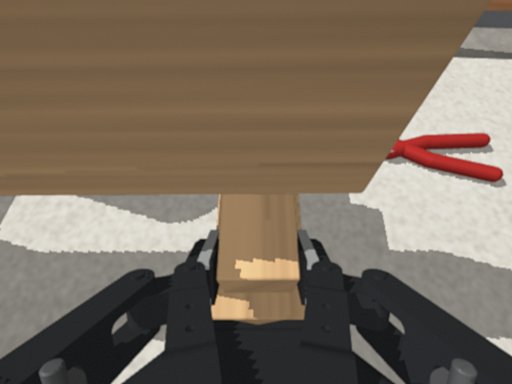

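Call:
carry_out(
  plan=[
    [30,[-0.8,0.1,1.4],[0,0,0]],
    [30,[-0.5,0,0.7],[0,0,0]],
    [30,[-0.4,0,0.4],[0,0,0]],
    [30,[0,0,0],[0,0,0]],
  ],
)

```text
time_s: 21.72
eef_pos: [641.0, -17.5, 84.5]
ee_rot: [-0.01, 0.924, 0.025, 0.382]
force: [-0.1, -0.0, -0.3]
grip_width: 0.454
```

```bash
python3 -c "
from h import *
st()"
```

```text
t 21.72 p [641.  -17.5  84.5] yaw 3.04 tilt 44.94 yz -0.001 F [-0.1 -0.  -0.3] T [-0.06  0.45 -0.03] w 38.7 j [-0.31  0.5   1.91  1.64  0.26 -0.33]
```

Nearly touching. I'll go 0.6 mm lower, then release and retreat.

Call:
carry_out(
  plan=[
    [30,[-0.4,0.6,0.4],[0,0,0]],
    [30,[0,0,0],[0,0,0]],
    [50,[0,0,0],[0,0,0]],
    [60,[0,0,0],[0,0,0]],
    [70,[0,0,0],[0,0,0]],
    [70,[0,0,0],[0,0,0]],
    [70,[0,0,0],[0,0,0]],
    [70,[0,0,0],[0,0,0]],
    [70,[1,0,-6],[0,0,0]],
    [70,[4,0,-12],[0,0,0]],
    [70,[4,0,-20],[0,0,0]],
    [70,[4,0,-30],[0,0,0]],
    [70,[4,0,-30],[0,0,0]],
    [70,[0,0,0],[0,0,0]],
  ],
)

```text
time_s: 22.88
eef_pos: [583.3, -21.3, 169.4]
ee_rot: [-0.009, 0.923, 0.025, 0.384]
force: [-0.2, -0.4, 0.7]
grip_width: 0.818
```

```bash
python3 -c "
from h import *
st()
p,M,s=cur();c=ctrl.capture('wrist');P=wcloud(c,p,M)
cv2.imwrite('pics/w13.png',c['color'])
m=wood(c,P,97,114,(590,652),(-70,30));face(P,m)
m=wood(c,P,62,80,(580,640),(-70,30));face(P,m)
m=wood(c,P,25,45,(550,640),(-70,30));face(P,m)
b=wood(c,P,110,230,(640,720),(-100,100)); q=P[b]
for y in (-60,-40,-17,10,50):
  s=q[abs(q[:,1]-y)<5]
  if len(s): print(y,np.percentile(s[:,0],[2,98]).round(1),np.percentile(s[:,2],[0,1,2,98]).round(1))
"
```

```text
t 22.88 p [583.3 -21.3 169.4] yaw 3.05 tilt 45.2 yz -0.003 F [-0.2 -0.4  0.7] T [-0.01  0.3  -0.02] w 69.9 j [-0.37  0.23  2.02  1.11  0.33  0.18]
n 1833 slope x,y [0.0478 0.0001] z 104.8 rect [634.6 -18.2] [36.8 40. ] 3.2
n 1365 slope x,y [0.0826 0.0041] z 70.3 rect [621.1 -19.4] [38.8 54.1] 2.5
n 1456 slope x,y [0.0665 0.008 ] z 35.1 rect [612.8 -20.2] [53.6 67.6] 1.1
-60 [656.2 698.5] [121.8 124.5 127.1 210. ]
-40 [655.1 697.1] [120.7 124.  126.4 209.9]
-17 [653.7 696.2] [120.5 123.1 125.7 209.8]
10 [652.2 693.7] [121.2 124.4 127.2 209.6]
50 [649.9 691.4] [122.3 124.9 127.4 209.4]
```

View pics/w13.png

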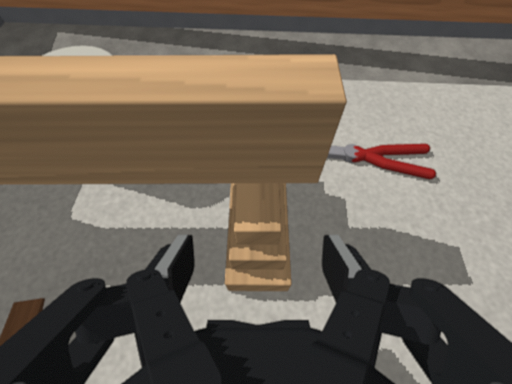

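The stack is good: near ends at 616.2, 601.7 and 586, all in line. The board top is at 209.8, so its underside is at about 119.8 and the gap about 15 mm. That means it should bind with the wedge about 66 mm in. The wedge is next, at px (20,320).

```bash
python3 -c "
from h import *
print(turn(12,20)/5)
shifts([[430,198,90],[436.9,199.8,6]],rot(12,20))
p,M,s=cur();shifts([[430,198,90]])
"
```

```text
[ 0.1664274  -0.83642529 -0.2509787 ]
to [430 198  90] d_tool [-125.3 -246.5   37.1] n 7 per [-17.9  -35.21   5.31]
to [436.9 199.8   6. ] d_tool [-22.   -0.3  81.4] n 3 per [-7.35 -0.11 27.12]
to [430 198  90] d_tool [-154.9 -227.3  -46.4] n 7 per [-22.13 -32.47  -6.63]
```

Call:
carry_out(
  plan=[
    [65,[-10,0,-20],[0,0,0]],
    [65,[0,0,0],[0.14,-0.7,-0.21]],
    [65,[0,0,0],[0.14,-0.7,-0.21]],
    [65,[0,0,0],[0.14,-0.7,-0.21]],
    [65,[0,0,0],[0.14,-0.7,-0.21]],
    [65,[0,0,0],[0.14,-0.7,-0.21]],
    [65,[0,0,0],[0.14,-0.7,-0.21]],
    [65,[0,0,0],[0,0,0]],
    [65,[-15,-35,0],[0,0,0]],
    [65,[-15,-35,0],[0,0,0]],
    [65,[-15,-35,0],[0,0,0]],
    [65,[-15,-35,0],[0,0,0]],
    [65,[-15,-35,0],[0,0,0]],
    [65,[-15,-35,0],[0,0,0]],
    [65,[-15,-35,0],[0,0,0]],
    [65,[0,0,0],[0,0,0]],
  ],
)

```text
time_s: 24.27
eef_pos: [414.5, 204.6, 131.8]
ee_rot: [-0.023, 0.976, 0.101, 0.19]
force: [0.2, -0.7, -0.0]
grip_width: 0.763
```

```bash
python3 -c "
from h import *
st()
p,M,s=cur();c=ctrl.capture('wrist');P=wcloud(c,p,M)
cv2.imwrite('pics/w14.png',c['color'])
b=c['color'].astype(int);m=((b[...,2]-b[...,0])>25)&(P[...,2]<30)&(P[...,2]>2)&(P[...,0]<590);face(P,m)
print(turn(12,20))
shifts([[434,199,60]],rot(12,20))
"
```

```text
t 24.27 p [414.5 204.6 131.8] yaw 11.91 tilt 22.01 yz 0.006 F [ 0.2 -0.7 -0. ] T [-0.05  0.14 -0.04] w 65.1 j [0.2  0.13 2.08 0.02 0.55 1.55]
n 3649 slope x,y [-0.1128 -0.0209] z 15.0 rect [494.8 212.9] [140.9  29.3] 11.6
[-0.04284104 -0.35001789 -0.03468688]
to [434 199  60] d_tool [-9.6  7.5 73.7] n 2 per [-4.8   3.74 36.85]
```

View pics/w14.png

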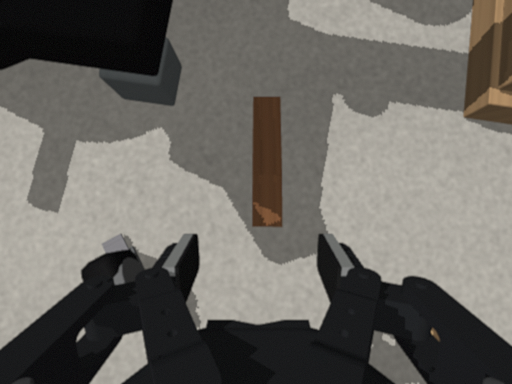

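```bash
python3 -c "
from h import *
c=dict(np.load('top.npz'));P=pts(c)
for v,u in [(385,200),(400,210),(410,222),(395,222)]: print(P[int(v*.64),int(u*.64)].round(0))
print(turn(11.8,20))
shifts([[434,200,60],[437.7,200.8,6]],rot(11.8,20))
"
```

```text
[380. 351.   5.]
[346. 317.  49.]
[326. 292.  45.]
[359. 307.  -4.]
[-0.05481439 -0.34992638 -0.00357629]
to [434 200  60] d_tool [-9.4  6.5 73.8] n 2 per [-4.69  3.23 36.88]
to [437.7 200.8   6. ] d_tool [-14.9  -0.   52. ] n 2 per [-7.460e+00 -1.000e-02  2.602e+01]
```

Call:
carry_out(
  plan=[
    [65,[0,0,0],[-0.05,-0.35,0]],
    [65,[-4.7,3.2,36.9],[0,0,0]],
    [65,[-4.7,3.2,36.9],[0,0,0]],
    [65,[-5,0,16],[0,0,0]],
    [65,[-5,0,16],[0,0,0]],
    [65,[0,0,0],[0,0,0]],
    [65,[0,0,0],[0,0,0]],
  ],
)

```text
time_s: 24.9
eef_pos: [438.3, 196.8, 27.4]
ee_rot: [-0.017, 0.98, 0.098, 0.173]
force: [0.9, 0.3, 0.7]
grip_width: 0.76
```

```bash
python3 -c "
from h import *
st()
p,M,s=cur();c=ctrl.capture('wrist');P=wcloud(c,p,M)
cv2.imwrite('pics/w15.png',c['color'])
print(turn(11.8,20))
shifts([[437.7,200.8,6]],rot(11.8,20))
"
```

```text
t 24.9 p [438.3 196.8  27.4] yaw 11.39 tilt 20.01 yz -0.001 F [0.9 0.3 0.7] T [-0.05  0.18 -0.02] w 64.9 j [0.17 0.39 2.1  0.03 0.3  1.52]
[ 0.03202275 -0.02022046 -0.05755848]
to [437.7 200.8   6. ] d_tool [-7.9 -3.9 20.9] n 1 per [-7.9  -3.93 20.9 ]
```

View pics/w15.png

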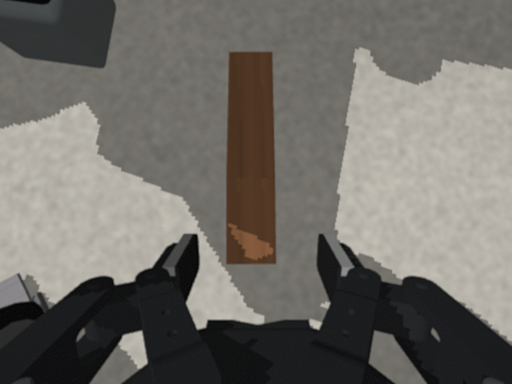

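Call:
carry_out(
  grip_force=60,
  plan=[
    [65,[-4,-2,10.5],[0.03,0,-0.06]],
    [65,[-3.9,-1.9,10.4],[0,0,0]],
    [65,[0,0,0],[0,0,0]],
    [65,[0,0,0],[0,0,0]],
    [20,[0,0,0],[0,0,0]],
    [20,[0,0,0],[0,0,0]],
    [20,[0,0,0],[0,0,0]],
    [20,[0,0,0],[0,0,0]],
    [20,[0,0,0],[0,0,0]],
    [20,[0,0,0],[0,0,0]],
    [20,[0,0,0],[0,0,0]],
  ],
)

```text
time_s: 25.87
eef_pos: [437.7, 201.2, 6.6]
ee_rot: [-0.018, 0.979, 0.102, 0.174]
force: [-4.8, -2.9, 11.2]
grip_width: 0.335
```

```bash
python3 -c "
from h import *
st()"
```

```text
t 25.87 p [437.7 201.2   6.6] yaw 11.87 tilt 20.18 yz -0.001 F [-4.8 -2.9 11.2] T [-0.32  0.27 -0.07] w 28.6 j [0.18 0.44 2.1  0.03 0.24 1.52]
```

Call:
carry_out(
  plan=[
    [20,[2,0,-5],[0,0,0]],
    [20,[10,0,-28],[0,0,0]],
    [20,[10,0,-28],[0,0,0]],
    [20,[13,0,-37],[0,0,0]],
    [20,[0,0,0],[0,0,0]],
    [20,[0,0,0],[0,0,0]],
  ],
)

```text
time_s: 26.37
eef_pos: [437.5, 201.3, 111.9]
ee_rot: [-0.018, 0.979, 0.102, 0.176]
force: [0.3, -1.2, -1.8]
grip_width: 0.335
```

```bash
python3 -c "
from h import *
st()
p,M,s=cur();c=ctrl.capture('wrist');P=wcloud(c,p,M)
cv2.imwrite('pics/w16.png',c['color'])
b=c['color'].astype(int);m=((b[...,2]-b[...,0])>25)&(P[...,2]>80)&(P[...,2]<150)&(P[...,0]<600);q=face(P,m)
u=np.array([np.cos(np.radians(11.8)),np.sin(np.radians(11.8))])
a=(q[:,:2]-p[:2])@u
for t in range(-20,140,10):
  k=(a>t)&(a<t+10)
  if k.any(): print(t+5,np.median(q[k,2]).round(1),(np.median((q[k,:2]-p[:2])@[-u[1],u[0]])).round(1))
print(a.min(),a.max())
"
```

```text
t 26.37 p [437.5 201.3 111.9] yaw 11.87 tilt 20.35 yz -0.001 F [ 0.3 -1.2 -1.8] T [-0.11  0.22  0.06] w 28.6 j [0.18 0.21 2.03 0.01 0.54 1.54]
n 12713 slope x,y [-0.1086 -0.0215] z 120.7 rect [494.9 213.2] [142.5  30.3] 12.0
-15 124.6 -0.8
-5 124.6 -0.2
5 124.6 -0.2
15 124.6 0.3
25 124.6 -0.2
35 124.7 -0.2
45 123.7 -0.2
55 122.1 -0.2
65 120.4 0.4
75 118.7 -0.2
85 117.1 0.4
95 115.6 -0.2
105 113.8 -0.2
115 112.2 -0.2
125 110.5 -0.2
-12.494118741989585 129.91139282103552
```

View pics/w16.png

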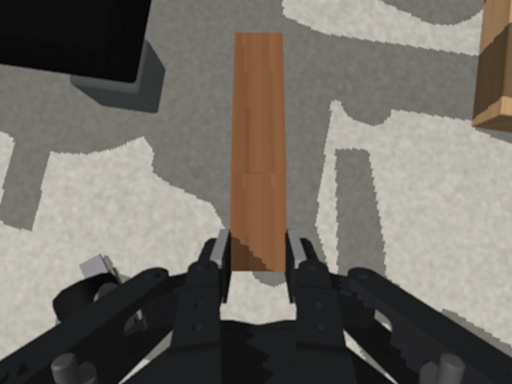

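```bash
python3 -c "
from h import *
print(turn(3,20.2)/3)
shifts([[466.8,-27.4,116]],rot(3,20.2))
"
```

```text
[-0.1679321   0.00278178  0.46320812]
to [466.8 -27.4 116. ] d_tool [ 19.2 229.8   0.8] n 6 per [ 3.2  38.29  0.14]
```

Call:
carry_out(
  plan=[
    [20,[0,0,0],[-0.17,0,0.46]],
    [20,[0,0,0],[-0.17,0,0.46]],
    [20,[0,0,0],[-0.17,0,0.47]],
    [20,[1.2,15,0],[0,0,0]],
    [20,[2.5,30,0.1],[0,0,0]],
    [20,[2.5,30,0.1],[0,0,0]],
    [20,[2.5,30,0.1],[0,0,0]],
    [20,[2.5,30,0.1],[0,0,0]],
    [20,[2.5,30,0.1],[0,0,0]],
    [20,[2.5,30,0.1],[0,0,0]],
    [20,[2.5,30,0.1],[0,0,0]],
    [20,[0.5,5,0.1],[0,0,0]],
    [20,[0,0,0],[0,0,0]],
    [20,[0,0,0],[0,0,0]],
  ],
)

```text
time_s: 27.58
eef_pos: [466.0, -27.2, 114.6]
ee_rot: [-0.005, 0.985, 0.025, 0.173]
force: [0.1, 0.0, -0.2]
grip_width: 0.333
```

```bash
cat > chk.py <<'E'
from h import *
st()
p,M,s=cur();c=ctrl.capture('wrist');P=wcloud(c,p,M)
import sys
cv2.imwrite(f'pics/{sys.argv[1]}.png',c['color'])
u=np.array([np.cos(np.radians(3)),np.sin(np.radians(3))]);n=np.array([-u[1],u[0]])
C=np.array([676.5,-16.4])
A=(P[...,:2]-C)@u;B=(P[...,:2]-C)@n;Z=P[...,2]
b=c['color'].astype(int);w=((b[...,2]-b[...,0])>25)
print("TCP own",((p[:2]-C)@u).round(1),((p[:2]-C)@n).round(1))
for lo,hi in ((-59,-25),):
    m=w&(A>lo)&(A<hi)&(abs(B)<19)&(Z>100)&(Z<109); print("S top",np.nanmedian(Z[m]),m.sum())
for t in range(-100,-20,10):
    k=w&(A>t)&(A<t+10)&(abs(B)<12)&(Z>60)&(Z<135); print(t+5,np.nanmedian(Z[k]).round(1),k.sum(),end=' | ')
k=w&(Z>200)&(Z<220)&(abs(B)<20); print("\nboard top",np.nanmedian(Z[k]),k.sum())
k=w&(abs(A+22.5)<3)&(Z>112)&(abs(B)>25)&(abs(B)<45); 
if k.sum(): print("board lower edge",np.percentile(Z[k],[0,1,3]),k.sum())
E
python3 chk.py w17; python3 -c "
from h import *
print(turn(3,20.2)); shifts([[466.8,-27.4,112.5]],rot(3,20.2))"
```

```text
t 27.58 p [466.  -27.2 114.6] yaw 2.95 tilt 19.95 yz 0.0 F [ 0.1  0.  -0.2] T [ 0.04  0.24 -0.01] w 28.5 j [-0.39  0.17  2.07  0.27  0.6   0.93]
TCP own -210.7 0.3
S top 105.12349320609165 412
-95 113.9 566 | -85 112.4 458 | -75 nan 0 | -65 95.8 210 | -55 98.4 950 | -45 nan 0 | -35 nan 0 | -25 nan 0 | 
board top nan 0
[-0.00301325  0.03808356  0.0019165 ]
to [466.8 -27.4 112.5] d_tool [-0.2  0.8  2.4] n 1 per [-0.16  0.81  2.38]
  return np.nanmean(a, axis, out=out, keepdims=keepdims)
```

View pics/w17.png

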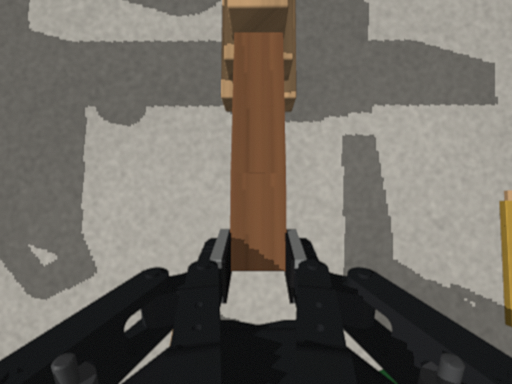

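Call:
carry_out(
  plan=[
    [20,[-0.2,0.5,2.4],[0,0.04,0]],
    [20,[10,0,3.6],[0,0,0]],
    [20,[21,0,7.6],[0,0,0]],
    [20,[21,0,7.6],[0,0,0]],
    [20,[21,0,7.6],[0,0,0]],
    [20,[12,0,4.4],[0,0,0]],
    [20,[0,0,0],[0,0,0]],
    [20,[0,0,0],[0,0,0]],
  ],
)

```text
time_s: 28.3
eef_pos: [557.2, -22.2, 113.3]
ee_rot: [-0.005, 0.984, 0.027, 0.176]
force: [-0.2, 0.4, -0.2]
grip_width: 0.331
```

```bash
python3 -W ignore chk.py w18; python3 -c "
from h import *
print(turn(3,20.2)); shifts([[566.6,-22.2,112]],rot(3,20.2))"
```

```text
t 28.3 p [557.2 -22.2 113.3] yaw 3.09 tilt 20.25 yz -0.0 F [-0.2  0.4 -0.2] T [0.01 0.28 0.01] w 28.2 j [-0.31  0.35  1.83  0.21  0.64  1.06]
TCP own -119.4 0.5
S top 105.38342694680814 414
-95 125.9 852 | -85 126.0 823 | -75 125.2 766 | -65 123.4 748 | -55 121.8 714 | -45 120.1 671 | -35 118.4 648 | -25 119.0 1222 | 
board top nan 0
board lower edge [120.96050369 122.88946089 124.71742465] 6450
[-0.00093198 -0.00813807  0.00935903]
to [566.6 -22.2 112. ] d_tool [8.7 0.2 4.7] n 1 per [8.72 0.23 4.67]
```

View pics/w18.png

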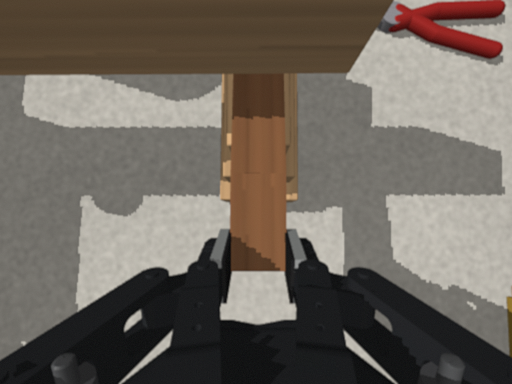

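Call:
carry_out(
  plan=[
    [20,[0,0.2,1],[0,0,0]],
    [20,[6.5,0,2.4],[0,0,0]],
    [20,[6.5,0,2.4],[0,0,0]],
    [20,[0,0,0],[0,0,0]],
    [20,[0,0,0],[0,0,0]],
  ],
)

```text
time_s: 28.77
eef_pos: [572.1, -22.9, 113.0]
ee_rot: [-0.004, 0.984, 0.026, 0.176]
force: [-0.1, -0.4, -0.3]
grip_width: 0.336
```

```bash
python3 -W ignore chk.py w19
```

```text
t 28.77 p [572.1 -22.9 113. ] yaw 2.99 tilt 20.33 yz -0.001 F [-0.1 -0.4 -0.3] T [0.05 0.19 0.02] w 28.7 j [-0.3   0.38  1.79  0.2   0.65  1.08]
TCP own -104.6 -1.0
S top 105.38638014862477 377
-95 125.8 856 | -85 125.8 847 | -75 125.8 844 | -65 125.6 802 | -55 124.2 753 | -45 122.5 718 | -35 120.8 694 | -25 120.2 1125 | 
board top nan 0
board lower edge [121.68307249 123.93694259 127.28482095] 9869
```

Call:
carry_out(
  plan=[
    [20,[-0.3,-0.4,0.7],[0,0,0]],
    [20,[-0.2,-0.4,0.5],[0,0,0]],
    [20,[0,0,0],[0,0,0]],
    [20,[0,0,0],[0,0,0]],
  ],
)

```text
time_s: 29.15
eef_pos: [571.8, -22.1, 111.8]
ee_rot: [-0.004, 0.984, 0.026, 0.176]
force: [-1.1, 0.7, 0.5]
grip_width: 0.332
```

```bash
python3 -W ignore chk.py w20
```

```text
t 29.15 p [571.8 -22.1 111.8] yaw 2.98 tilt 20.33 yz -0.001 F [-1.1  0.7  0.5] T [-0.07  0.21 -0.05] w 28.4 j [-0.3   0.38  1.79  0.2   0.64  1.08]
TCP own -104.9 -0.2
S top 105.34697027924008 427
-95 124.5 866 | -85 124.5 846 | -75 124.5 810 | -65 124.3 794 | -55 122.8 768 | -45 121.1 725 | -35 119.4 681 | -25 118.8 1181 | 
board top nan 0
board lower edge [121.8495888  124.22440861 127.60200047] 9658
```

Call:
carry_out(
  plan=[
    [20,[4.7,0,1.7],[0,0,0]],
    [20,[4.7,0,1.7],[0,0,0]],
    [20,[0,0,0],[0,0,0]],
    [20,[0,0,0],[0,0,0]],
  ],
)

```text
time_s: 29.53
eef_pos: [582.1, -21.5, 111.8]
ee_rot: [-0.004, 0.984, 0.026, 0.176]
force: [0.1, -0.3, -0.3]
grip_width: 0.336
```

```bash
python3 -W ignore chk.py w21
```

```text
t 29.53 p [582.1 -21.5 111.8] yaw 2.99 tilt 20.33 yz -0.001 F [ 0.1 -0.3 -0.3] T [-0.04  0.2  -0.01] w 28.7 j [-0.29  0.4   1.76  0.19  0.65  1.09]
TCP own -94.6 -0.2
S top 105.37719354566403 385
-95 124.5 870 | -85 124.5 860 | -75 124.5 853 | -65 124.5 835 | -55 124.3 797 | -45 122.8 750 | -35 121.2 729 | -25 120.4 1070 | 
board top 201.37823924415608 1165
board lower edge [122.14988639 125.31492295 130.05580335] 12839
```

Call:
carry_out(
  plan=[
    [20,[2.8,0,1],[0,0,0]],
    [20,[2.8,0,1],[0,0,0]],
    [20,[0,0,0],[0,0,0]],
  ],
)

```text
time_s: 29.83
eef_pos: [588.0, -21.2, 111.8]
ee_rot: [-0.004, 0.984, 0.026, 0.176]
force: [0.9, -0.4, -2.4]
grip_width: 0.33
```

```bash
python3 -W ignore chk.py w22
```

```text
t 29.83 p [588.  -21.2 111.8] yaw 2.99 tilt 20.32 yz -0.001 F [ 0.9 -0.4 -2.4] T [-0.02  0.2  -0.01] w 28.2 j [-0.29  0.41  1.74  0.19  0.66  1.1 ]
TCP own -88.6 -0.2
S top 105.33672099666984 375
-95 124.6 897 | -85 124.5 871 | -75 124.5 860 | -65 124.5 825 | -55 124.5 816 | -45 123.8 782 | -35 122.1 744 | -25 121.2 1008 | 
board top 205.43878365136527 4613
board lower edge [122.78730733 126.94871143 132.86416233] 15130
```

Call:
carry_out(
  plan=[
    [20,[2.8,0,1],[0,0,0]],
    [20,[0,0,0],[0,0,0]],
    [20,[0,0,0],[0,0,0]],
  ],
)

```text
time_s: 30.13
eef_pos: [590.8, -21.0, 111.9]
ee_rot: [-0.004, 0.984, 0.026, 0.176]
force: [-0.1, 0.3, -1.8]
grip_width: 0.333
```

```bash
python3 -W ignore chk.py w23
```

```text
t 30.13 p [590.8 -21.  111.9] yaw 2.99 tilt 20.32 yz -0.001 F [-0.1  0.3 -1.8] T [0.03 0.32 0.04] w 28.5 j [-0.28  0.42  1.73  0.19  0.66  1.11]
TCP own -85.9 -0.1
S top 105.37293112676996 362
-95 124.5 712 | -85 124.6 894 | -75 124.5 867 | -65 124.5 816 | -55 124.5 830 | -45 124.2 788 | -35 122.6 745 | -25 121.6 1000 | 
board top 207.50641005739465 6241
board lower edge [122.64168011 127.24985395 133.49370874] 16075
```

Call:
carry_out(
  plan=[
    [20,[2.8,0,1],[0,0,0]],
    [20,[0,0,0],[0,0,0]],
    [20,[0,0,0],[0,0,0]],
  ],
)

```text
time_s: 30.43
eef_pos: [593.7, -20.9, 111.8]
ee_rot: [-0.004, 0.984, 0.026, 0.176]
force: [-0.4, 0.9, -2.1]
grip_width: 0.334
```

```bash
python3 -W ignore chk.py w24
```

```text
t 30.43 p [593.7 -20.9 111.8] yaw 2.99 tilt 20.31 yz -0.001 F [-0.4  0.9 -2.1] T [0.01 0.49 0.11] w 28.6 j [-0.28  0.42  1.72  0.18  0.66  1.11]
TCP own -82.9 -0.1
S top 105.35638816524929 358
-95 124.5 456 | -85 124.5 876 | -75 124.5 867 | -65 124.5 854 | -55 124.5 825 | -45 124.3 803 | -35 122.9 752 | -25 121.9 975 | 
board top 209.26319864102948 8124
board lower edge [122.96451893 127.3831828  134.11506472] 15651
```

Torque about y is rising (0.20, 0.32, 0.49 N m), so it's binding. I'll compare the board height with the initial top and scene views.

```bash
cat > brd.py <<'E'
from h import *
st()
for n in ("top","scene"):
    c0=dict(np.load(n+".npz")); c=ctrl.capture(n)
    P0=pts(c0);P=pts(c)
    b=c0['color'].astype(int);w=((b[...,2]-b[...,0])>25)
    b1=c['color'].astype(int);w&=((b1[...,2]-b1[...,0])>25)
    for lo,hi in ((-62,0),(0,100),(100,200),(200,300)):
        m=w&(P0[...,2]>195)&(P0[...,2]<222)&(P0[...,1]>lo)&(P0[...,1]<hi)&(P0[...,0]>630)&(abs(P[...,2]-P0[...,2])<25)
        m=cv2.erode(m.astype(np.uint8),np.ones((3,3)))>0
        d=(P[...,2]-P0[...,2])[m]
        if m.sum()>5: print(n,lo,hi,m.sum(),"dz mean",d.mean().round(2),"+-",(d.std()/np.sqrt(m.sum())).round(2),"med",np.median(d).round(2))
E
python3 brd.py
```

```text
t 30.48 p [593.7 -20.9 111.9] yaw 2.99 tilt 20.31 yz -0.001 F [-0.2 -0.2 -2.4] T [0.07 0.5  0.03] w 28.6 j [-0.28  0.42  1.72  0.18  0.66  1.11]
top -62 0 254 dz mean 1.49 +- 0.19 med 1.62
top 0 100 414 dz mean 1.31 +- 0.17 med 1.5
top 100 200 410 dz mean 0.94 +- 0.15 med 1.05
top 200 300 385 dz mean 0.28 +- 0.16 med 0.16
scene -62 0 160 dz mean 1.13 +- 0.21 med 1.1
scene 0 100 250 dz mean 1.24 +- 0.15 med 1.16
scene 100 200 234 dz mean 0.36 +- 0.18 med 0.41
scene 200 300 220 dz mean 0.15 +- 0.19 med 0.2
```

The board is up about 1.3 mm. I'll push another 6 to 7 mm.

Call:
carry_out(
  plan=[
    [20,[2.1,0,0.75],[0,0,0]],
    [20,[2.1,0,0.75],[0,0,0]],
    [20,[2.1,0,0.75],[0,0,0]],
    [20,[0,0,0],[0,0,0]],
    [20,[0,0,0],[0,0,0]],
  ],
)

```text
time_s: 31.0
eef_pos: [600.3, -20.5, 111.8]
ee_rot: [-0.004, 0.984, 0.026, 0.176]
force: [-1.9, 0.4, -3.7]
grip_width: 0.334
```

```bash
python3 brd.py; python3 -W ignore chk.py w25
```

```text
t 31.0 p [600.3 -20.5 111.8] yaw 2.99 tilt 20.29 yz -0.001 F [-1.9  0.4 -3.7] T [-0.01  0.83  0.08] w 28.5 j [-0.28  0.44  1.7   0.18  0.67  1.12]
top -62 0 254 dz mean 2.63 +- 0.2 med 2.46
top 0 100 423 dz mean 1.88 +- 0.17 med 1.98
top 100 200 409 dz mean 1.41 +- 0.15 med 1.45
top 200 300 399 dz mean 0.53 +- 0.16 med 0.32
scene -62 0 157 dz mean 2.08 +- 0.25 med 2.13
scene 0 100 252 dz mean 1.81 +- 0.17 med 1.75
scene 100 200 224 dz mean 1.37 +- 0.17 med 1.1
scene 200 300 210 dz mean 0.42 +- 0.2 med 0.62
t 31.1 p [600.3 -20.5 111.9] yaw 2.99 tilt 20.31 yz -0.001 F [-1.8  0.7 -4.6] T [0.02 0.79 0.12] w 27.9 j [-0.28  0.44  1.7   0.18  0.67  1.12]
TCP own -76.3 -0.1
S top 105.48240553181924 352
-95 nan 0 | -85 124.6 734 | -75 124.6 874 | -65 124.6 857 | -55 124.6 854 | -45 124.5 831 | -35 124.1 783 | -25 123.0 904 | 
board top 211.32794674940834 12521
board lower edge [125.06800007 129.58675095 136.54361132] 14312
```

View pics/w25.png

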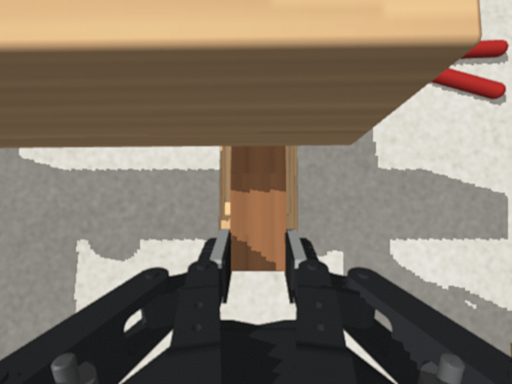

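It's raised about 2.3 mm and bound, at Fz -4 and Fx -1.9 N. I'll seat the wedge on the block by lowering slightly, then let go.

Call:
carry_out(
  plan=[
    [20,[-0.1,0,0.3],[0,0,0]],
    [20,[0,0,0],[0,0,0]],
    [20,[0,0,0],[0,0,0]],
  ],
)

```text
time_s: 31.4
eef_pos: [600.3, -20.5, 111.8]
ee_rot: [-0.004, 0.984, 0.026, 0.176]
force: [-3.0, 0.2, -4.0]
grip_width: 0.328
```

```bash
python3 -c "
from h import *
st()"
```

```text
t 31.4 p [600.3 -20.5 111.8] yaw 2.99 tilt 20.32 yz -0.001 F [-3.   0.2 -4. ] T [0.08 0.85 0.11] w 28.0 j [-0.28  0.44  1.71  0.18  0.67  1.12]
```

Call:
carry_out(
  plan=[
    [20,[-0.1,0,0.35],[0,0,0]],
    [20,[0,0,0],[0,0,0]],
    [20,[0,0,0],[0,0,0]],
  ],
)

```text
time_s: 31.65
eef_pos: [600.4, -20.6, 111.7]
ee_rot: [-0.004, 0.984, 0.026, 0.176]
force: [-5.6, 1.0, 0.5]
grip_width: 0.331
```

```bash
python3 -c "
from h import *
st()"
```

```text
t 31.65 p [600.4 -20.6 111.7] yaw 2.99 tilt 20.33 yz -0.001 F [-5.6  1.   0.5] T [0.09 1.06 0.11] w 28.2 j [-0.28  0.44  1.71  0.18  0.67  1.12]
```

Fz is now about 0, so the wedge is seated on the block. Open slowly.

Call:
carry_out(
  plan=[
    [32,[0,0,0],[0,0,0]],
    [40,[0,0,0],[0,0,0]],
    [50,[0,0,0],[0,0,0]],
    [60,[0,0,0],[0,0,0]],
    [60,[0,0,0],[0,0,0]],
    [60,[0,0,0],[0,0,0]],
  ],
)

```text
time_s: 32.15
eef_pos: [600.6, -20.7, 111.6]
ee_rot: [-0.004, 0.984, 0.026, 0.177]
force: [-0.2, -0.1, -0.0]
grip_width: 0.702
```

```bash
python3 -W ignore chk.py w26;python3 brd.py
```

```text
t 32.15 p [600.6 -20.7 111.6] yaw 2.98 tilt 20.36 yz -0.001 F [-0.2 -0.1 -0. ] T [-0.01  0.16  0.  ] w 60.0 j [-0.28  0.44  1.71  0.18  0.67  1.12]
TCP own -76.0 -0.3
S top 105.3539069213837 382
-95 nan 0 | -85 124.4 803 | -75 124.4 857 | -65 124.4 855 | -55 124.4 849 | -45 124.4 812 | -35 124.0 797 | -25 122.9 921 | 
board top 211.2120088305357 12567
board lower edge [123.69799569 129.48742985 136.18344567] 14344
t 32.2 p [600.5 -20.6 111.5] yaw 2.98 tilt 20.35 yz -0.001 F [-1.5  0.6  0.2] T [-0.06  0.16  0.01] w 60.1 j [-0.28  0.44  1.71  0.18  0.67  1.12]
top -62 0 251 dz mean 2.63 +- 0.2 med 2.84
top 0 100 420 dz mean 1.79 +- 0.16 med 1.94
top 100 200 410 dz mean 1.37 +- 0.16 med 1.49
top 200 300 378 dz mean 0.73 +- 0.16 med 0.62
scene -62 0 163 dz mean 2.05 +- 0.25 med 2.13
scene 0 100 252 dz mean 1.65 +- 0.17 med 1.8
scene 100 200 230 dz mean 1.2 +- 0.17 med 1.24
scene 200 300 227 dz mean 0.25 +- 0.19 med 0.45
```

View pics/w26.png

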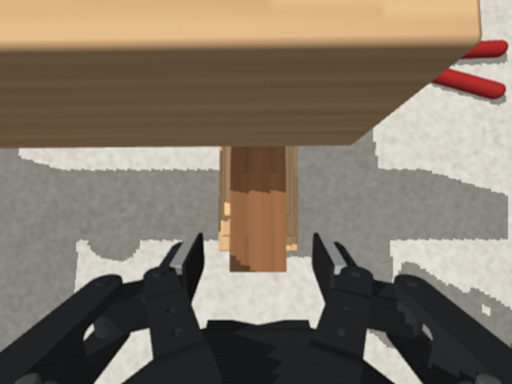

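It holds at about 2.2 mm with the gripper free. Retreat back and up.

Call:
carry_out(
  plan=[
    [60,[-4,0,-6],[0,0,0]],
    [60,[-12,0,-12],[0,0,0]],
    [60,[-25,0,-25],[0,0,0]],
    [60,[-25,0,-30],[0,0,0]],
    [60,[-25,0,-30],[0,0,0]],
    [60,[0,0,0],[0,0,0]],
    [60,[0,0,0],[0,0,0]],
  ],
)

```text
time_s: 32.88
eef_pos: [479.0, -27.1, 178.0]
ee_rot: [-0.003, 0.984, 0.025, 0.178]
force: [0.1, -0.2, -0.9]
grip_width: 0.702
```

```bash
python3 -W ignore chk.py w27;python3 brd.py; python3 -c "
from h import *
p,M,s=cur();c=ctrl.capture('wrist');P=wcloud(c,p,M)
m=wood(c,P,100,109,(590,652),(-70,30));face(P,m)
m=wood(c,P,66,74,(580,640),(-70,30));face(P,m)
m=wood(c,P,31,39,(550,640),(-70,30));face(P,m)
m=wood(c,P,112,128,(550,648),(-50,10));face(P,m)
c=ctrl.capture('scene');cv2.imwrite('pics/scene2.png',cv2.resize(c['color'],(800,600)))
"
```

```text
t 32.88 p [479.  -27.1 178. ] yaw 2.93 tilt 20.51 yz -0.002 F [ 0.1 -0.2 -0.9] T [-0.    0.14 -0.01] w 59.9 j [-0.38  0.09  1.97  0.21  0.76  1.01]
TCP own -197.7 -0.3
S top 105.26199077217393 223
-95 nan 0 | -85 124.0 503 | -75 124.2 414 | -65 124.3 348 | -55 124.3 339 | -45 124.3 342 | -35 123.8 305 | -25 124.4 589 | 
board top nan 0
board lower edge [123.12981302 124.57444617 125.57574094] 1109
t 32.93 p [479.6 -27.1 177. ] yaw 2.95 tilt 20.42 yz -0.002 F [ 0.8 -0.   0.6] T [-0.02  0.14 -0.02] w 59.7 j [-0.38  0.1   1.97  0.21  0.76  1.01]
top -62 0 236 dz mean 2.68 +- 0.21 med 2.73
top 0 100 432 dz mean 2.0 +- 0.16 med 2.11
top 100 200 428 dz mean 1.39 +- 0.15 med 1.31
top 200 300 402 dz mean 0.75 +- 0.15 med 0.83
scene -62 0 159 dz mean 2.02 +- 0.23 med 2.17
scene 0 100 256 dz mean 1.82 +- 0.16 med 1.76
scene 100 200 243 dz mean 0.89 +- 0.18 med 0.75
scene 200 300 211 dz mean 0.39 +- 0.2 med 0.24
n 166 slope x,y [ 0.0288 -0.2402] z 105.2 rect [ 6.333e+02 -3.000e-01] [36.6  3. ] 2.8
n 239 slope x,y [ 0.009  -0.0502] z 70.3 rect [620.6   3.3] [39.   8.1] 3.7
n 1071 slope x,y [0.0044 0.0004] z 35.4 rect [613.4 -19.8] [53.1 66.5] 2.5
n 2623 slope x,y [-0.0083  0.0028] z 124.2 rect [617.7 -19.6] [61.5 30. ] 2.9
```

View pics/w27.png

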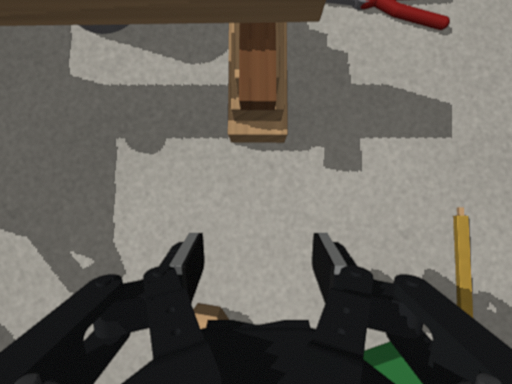

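View pics/scene2.png

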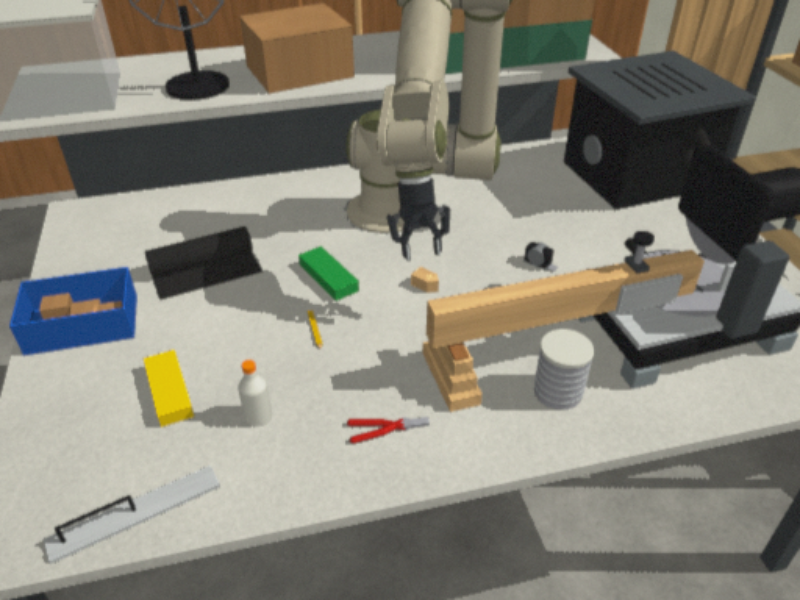

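The scene view shows the stepped stack at (455,375) under the board end with the wedge in it. The gripper is clear at (420,230) and the bystanders are where they started. Handing in.

```bash
python3 -c "
from h import *
st(); print(ctrl.finish_job())"
```

```text
t 33.13 p [479.8 -26.7 175.5] yaw 3.0 tilt 20.24 yz -0.0 F [-0.6  0.2  0.5] T [ 0.02  0.19 -0.  ] w 59.8 j [-0.38  0.1   1.97  0.21  0.76  1.01]
the job is handed in; nothing more can be done
None
```

The board's free end is propped: the three blocks are stacked under it at the prop spot and the wedge is in and holding. I handed the job in at 33 s of the 72 s allowed; it gave no verdict.

**Stack:** I placed the large, middle and small blocks by gripping each near end with the gripper tilted 45°. By the wrist camera they are within about 1 mm of each other and of the spot. They are turned about 3° to match the board, and the top block's upper face reads 105 mm.

**Wedge:** I slid it in thin end first from the robot's side until it bound (about 4 N down, 2–3 N back). I then lowered it about 0.6 mm until the down-force on the gripper was gone, and let go. It lies flat on the top block and stayed put after release.

**Board raise:** My last check put the raise at about 2.0 mm (scene camera) to 2.7 mm (top camera) near the free end. That is about 0.006–0.007 rad, inside the 0.0025–0.014 rad allowed. The two cameras differ by about 0.6 mm.

**Other things on the table:** By eye in the scene picture, none of them moved; I did not measure them. Two other points came up:
- **Wrist limits:** I switched to the half-turned grasp because joint 6 came close to its limit on the first approach. One turn near the wrist singularity fell short and I corrected it.
- **Final block check:** The wedge hid most of the top faces of the middle and small blocks. I could re-check only their exposed edges then, so their full outlines date from before the wedge went in.

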